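# Tip the tall cartons and build the counter gift pile

### The arm

A 7-joint arm with a two-finger parallel gripper is mounted at the origin on a cart in front of the work surface, level with it; the furniture and walls round the work are solid. World frame = base frame: x ahead of the robot, y to its left, z up, the work surface at z = 0. Lengths are in m, angles in rad, forces in N, time in s.
With the tool pointing down it reaches from about 0.4 to 0.85 m from the base axis. Payload 4.5 kg.
Tool frame: the origin (TCP) lies on the centre line of the jaws, within the pads' length; the fingertips stand r.tcp_to_tips ahead of it and the grasp point (between the pads) lies 11 mm behind it (r.tcp_to_tips is the distance from the TCP to the fingertips, in m); y points along the fingers, x is the direction in which the jaws open and shut, and the axes are right-handed (so a half turn about y gives the same grasp; the last joint's range is limited). The gripper opens to 88 mm and grips with 3 to 60 N. Pads are 18 mm wide; open, the fingers measure 123 mm over their backs; the gripper's body (75 mm by 187 mm) begins 45 mm behind the grasp point.
Start: joints at [1.239, 0.689, -0.195, 1.565, 0.157, 0.902, -0.215], TCP at [0.224, -0.584, 0.247] pointing down, gripper open.
Joint ranges: [-3.01, 3.01], [-0.46, 2.08], [-1.47, 1.51], [0.13, 2.56], [-1, 4.14], [0.04, 2.09], [-2.66, 2.66]. Speed limits (rad/s): [2.57, 2.57, 3.14, 3.14, 3.14, 3.14, 3.14].

### API

Orientations are given as a unit quaternion [x, y, z, w].
In Python, from plant import r gives the robot as it stands. The module is installed in compiled form; this text tells all that it offers.
- The arm moves only by the shell command python3 -m inch 'ROWS' [OPENING] [FORCE]. ROWS is text: rows parted by semicolons, each of 4 numbers parted by spaces: the shift along the tool's x, y, z in mm, then the turn about the tool's y in degrees. In form: x y z spin; .... A call has 1 to 10 rows; each row is the pose to reach, as a shift and turn from the pose commanded when the call began, along the tool's axes at that moment; what a row does not reach only later rows make up. A row lasts 1/10 s, in which the tool goes at most 50 mm and 8.59 degrees, less where a joint would pass 70% of its speed; a pose out of reach is approached as far as the arm can. A call with a gripper value outside its range is refused whole. OPENING is the gripper command: -1 is shut, 1 is fully open, values between are in proportion, set as the call begins (- or left out, the last holds). The fingers move at their own pace and stop on an object; FORCE is the grip in N (left out, the last holds). Time passes only in rows, so rows that repeat a pose let the fingers close. It gives the time, the measured TCP pose, the force and the opening at its end, in the units of the state.
- r.get_state(): the state, without advancing time (a new reading comes with each control period).
- r.snapshot(name): name is "side" or "top"; returns a dict with "frame" (480x640x3 uint8, red, green, blue), "intrinsics" (3x3 intrinsics, pixels), "dist_coeffs" ([k1, k2, p1, p2, k3] as OpenCV has them; the pictures are not rectified), "R" (3x3) and "t" (3): a world point X has camera coordinates R X + t. Camera axes: x right, y down, z forward; pixel columns grow to the right and rows downward; lengths in m; the calibration is good to about 2 mm. A picture is of the moment at which its call begins. There is no depth.
- r.finish_job(): hands the job in, once; it reports no verdict.
Trained networks look in the newest picture that a camera, given by its name, has taken for a name from the list of things; names that differ only in an ending like _2 or _b are one class to them, and where a whole thing is asked for, a point or a joint stands for the part that bears it (a point fixed in the world has none). Each returns a list of dicts, best first, with "p" (0 to 1); they miss things now and then, are a little off and sometimes report something else, mostly with a low value. They report only what shows in the picture. A call takes as long as a camera call.
- r.trace(camera, name): "region" (480x640 bool, what is visible of it) and "centre" ([row, column] in pixels, amid what is visible of it).
- r.tip_of(camera, name): "centre" ([row, column] in pixels: a listed point, or the origin of a listed thing).
The state is a dict: "clock": time; "q": joint angles; "qd": joint speeds; "joint_torque": joint torques, N m; "tool_pos": TCP position; "eef_rot": TCP orientation; "contact_force": force on the tool from outside, world axes, zero at the start; "moment": the same for the moment, N m; "opening": opening from 0.0 (shut) to 1.0 (fully open).
Only numpy, scipy, OpenCV 4.12 (cv2) and the standard library are available. Lean on these libraries where they do the work, as an engineer would, in place of code of your own. Each camera call takes 0.05 s, during which the arm holds its last target.

### The job

Build the gift pile in the long dark wooden tray: first tip each of the two slim tall cartons over onto its side (a push near the top; never lift one while it stands on end), then lay the two lying cartons in the tray, lengthwise to it and squarely one on top of the other near its middle. Then stack every small flat soap-bar carton on this table (three or four, in two loose heaps) flat and square, in one pile, on the middle of the upper carton, its longer side running along the carton, and leave the candle, pot, cards and coasters where they are.

Things in the scene. Friction and masses are not known exactly. Their poses are not given: they have to be found in the camera images.
- wood_tray: The long shallow dark wooden tray on the table near the robot, fixed to the table: outside 118 mm (its x) by 310 mm (its y, the long way), inside 106 by 298 mm; floor 4 mm thick, rim 28 mm high over the table. Origin: centre of its underside on the table; z up.
- carton_a_mid (a point): One of two slim tall cartons, 55 x 55 mm in section and 150 mm long, about 0.2 kg; at the start it stands on end, x and y axes square to its sides. Point: its centre, half-way up (75 mm from either end); its z axis runs along the 150 mm length.
- carton_b_mid (a point): One of two slim tall cartons, 55 x 55 mm in section and 150 mm long, about 0.2 kg; at the start it stands on end, x and y axes square to its sides. Point: its centre, half-way up (75 mm from either end); its z axis runs along the 150 mm length.
- soap_a_mid (a point): A small flat soap-bar carton, 45 mm (its x) by 63 mm (its y) by 26 mm high (its z), about 0.1 kg, lying flat on the table or loosely on another of its kind. Three or four of these are present (an absent one gives None all through). Point: its centre, 13 mm over its underside.
- soap_b_mid (a point): A small flat soap-bar carton, 45 mm (its x) by 63 mm (its y) by 26 mm high (its z), about 0.1 kg, lying flat on the table or loosely on another of its kind. Three or four of these are present (an absent one gives None all through). Point: its centre, 13 mm over its underside.
- soap_c_mid (a point): A small flat soap-bar carton, 45 mm (its x) by 63 mm (its y) by 26 mm high (its z), about 0.1 kg, lying flat on the table or loosely on another of its kind. Three or four of these are present (an absent one gives None all through). Point: its centre, 13 mm over its underside.
- soap_d_mid (a point): A small flat soap-bar carton, 45 mm (its x) by 63 mm (its y) by 26 mm high (its z), about 0.1 kg, lying flat on the table or loosely on another of its kind. Three or four of these are present (an absent one gives None all through). Point: its centre, 13 mm over its underside.
- candle_open: bystander: open glass candle, 66 mm across, 65 tall; loose, to be left where it is. Origin: centre of its underside.
- low_tin: bystander: low round glass pot with a dark lid, 59 mm across, 41 tall, behind the tray; loose, to be left where it is. Origin: centre of its underside.
- card_easel: bystander: small boxed card set leaning on a strut, 70 x 75 x 76 mm; loose, to be left where it is. Origin: centre of its underside.
- coaster_pack: bystander: flat round pack of coasters, 86 mm across, 13 high; loose, to be left where it is. Origin: centre of its underside.
- card_spinner: Card spinner, fixed: a square tower standing diagonally, corners about 170 mm from its axis, 460 mm tall, on the right of the table. Origin: its axis at the table. Do not run into it. (A pine crate 0.27 m high also stands along the back, its front at about x = 0.715; the left edge of the table is at y = 0.285, its front edge at x = 0.30, and beyond a narrow gap on the left, from about y = 0.31, stands a neighbouring table whose top is 0.11 m higher.)

How it is judged:
On the way, in this order (a step that is already met when the one before it is completed fails the run):
1. both tall cartons have been tipped over and lie on a side (angle between carton_a_mid's own z axis and vertical between 1.45 and 1.69 rad and angle between carton_b_mid's own z axis and vertical between 1.45 and 1.69 rad and height (world z) of each of carton_a_mid, carton_b_mid below 0.1 m), for 0.2 s.
2. the two cartons lie squarely one on top of the other in the tray (angle between carton_a_mid's own z axis and vertical between 1.45 and 1.69 rad and angle between carton_b_mid's own z axis and vertical between 1.45 and 1.69 rad and x of carton_a_mid in the frame of wood_tray between -0.035 and 0.035 m and y of carton_a_mid in the frame of wood_tray between -0.075 and 0.075 m and angle between the z axis of each of carton_a_mid, carton_b_mid and the y axis of wood_tray, either way round below 0.2 rad and x of carton_b_mid in the frame of wood_tray between -0.035 and 0.035 m and y of carton_b_mid in the frame of wood_tray between -0.075 and 0.075 m and horizontal distance between carton_a_mid and carton_b_mid below 0.015 m and angle between the z axis of carton_a_mid and the z axis of carton_b_mid, either way round below 0.15 rad), for 0.2 s.
At the end, for the whole second after the job is handed in: Cartons lie in the tray (35 mm of its centre across, 75 along, 0.2 rad), one on the other (15 mm, 0.15 rad); each soap carton present lies flat above both (22 mm of their centres, 0.2 rad) and square with the others (15 mm); all at rest (all of step 2 and height (world z) of each of soap_a_mid, soap_b_mid, soap_c_mid, soap_d_mid above 0.121 m and (angle between soap_a_mid's own z axis and vertical below 0.15 rad or angle between soap_a_mid's own z axis and vertical above 2.99 rad) and horizontal distance between each of soap_a_mid, soap_b_mid, soap_c_mid, soap_d_mid and carton_a_mid below 0.022 m and angle between the y axis of each of soap_a_mid, soap_b_mid, soap_c_mid, soap_d_mid and the z axis of carton_a_mid, either way round below 0.2 rad and horizontal distance between each of soap_a_mid, soap_b_mid, soap_c_mid, soap_d_mid and carton_b_mid below 0.022 m and angle between the y axis of each of soap_a_mid, soap_b_mid, soap_c_mid, soap_d_mid and the z axis of carton_b_mid, either way round below 0.2 rad and horizontal distance between soap_a_mid and soap_b_mid below 0.015 m and angle between the y axis of soap_a_mid and the y axis of soap_b_mid, either way round below 0.2 rad and horizontal distance between each of soap_a_mid, soap_b_mid and soap_c_mid below 0.015 m and angle between the y axis of each of soap_a_mid, soap_b_mid and the y axis of soap_c_mid, either way round below 0.2 rad and horizontal distance between each of soap_a_mid, soap_b_mid, soap_c_mid and soap_d_mid below 0.015 m and angle between the y axis of each of soap_a_mid, soap_b_mid, soap_c_mid and the y axis of soap_d_mid, either way round below 0.2 rad and (angle between soap_b_mid's own z axis and vertical below 0.15 rad or angle between soap_b_mid's own z axis and vertical above 2.99 rad) and (angle between soap_c_mid's own z axis and vertical below 0.15 rad or angle between soap_c_mid's own z axis and vertical above 2.99 rad) and (angle between soap_d_mid's own z axis and vertical below 0.15 rad or angle between soap_d_mid's own z axis and vertical above 2.99 rad) and linear speed of each of carton_a, carton_b, soap_a, soap_b, soap_c, soap_d below 0.02 m/s); the robot touches nothing.
It fails at once if a tall carton is lifted while it still stands on end ((height (world z) of carton_a_mid above 0.13 m and angle between carton_a_mid's own z axis and vertical below 0.5 rad) or (height (world z) of carton_b_mid above 0.13 m and angle between carton_b_mid's own z axis and vertical below 0.5 rad)).
It fails at once if a bystander is shoved more than 6 cm (distance of any of candle_open, low_tin, card_easel, coaster_pack from where it was at the start of the episode above 0.06 m).
Of soap_c, soap_d only 1 to 2 are there at a start; the rules pass over those that are not, and their reading is None.
At some moment in a run one of soap_a, soap_b may be knocked a few centimetres aside while the robot is not near it.
Once in a run the grip may slacken for a moment while it holds something.
It also fails if it takes over 210 s, if anything falls off the work surface, if the arm or the gripper's body presses on something with over 40 N, if the wrist force passes 120 N, or if a joint passes its speed limit or range.

## Working session

There is one attempt and no reset: what is moved stays moved. The work goes in short steps, Python scripts to look and compute and a shell command to move; the robot and the scene stay as the last step left them, time stands still between calls to the robot, and variables do not carry over. Pictures are saved under pics/ and viewed, and the job is handed in when it is done.

```bash
mkdir -p pics; ls; cat > h.py <<'E'
import numpy as np, cv2
from plant import r
def snap(n,f):
    s=r.snapshot(n); cv2.imwrite('pics/'+f,cv2.cvtColor(s['frame'],cv2.COLOR_RGB2BGR)); return s
def ray(s,rc):
    K=np.array(s['intrinsics'],float);D=np.array(s['dist_coeffs'],float);R=np.array(s['R']);t=np.array(s['t'])
    u=cv2.undistortPoints(np.array([[[rc[1],rc[0]]]],float),K,D)[0,0]
    d=R.T@np.array([u[0],u[1],1.]);o=-R.T@t
    return o,d/np.linalg.norm(d)
def atz(s,rc,z):
    o,d=ray(s,rc);return o+d*(z-o[2])/d[2]
def proj(s,X):
    K=np.array(s['intrinsics'],float);D=np.array(s['dist_coeffs'],float);R=np.array(s['R']);t=np.array(s['t'],float)
    return cv2.projectPoints(np.array(X,float).reshape(-1,1,3),cv2.Rodrigues(R)[0],t,K,D)[0].reshape(-1,2)
E
python3 - <<'E'
from h import *
np.set_printoptions(precision=4,suppress=True)
st=r.get_state();print(st['clock'],st['tool_pos'],st['eef_rot'],r.tcp_to_tips,st['opening'],st['contact_force'])
from scipy.spatial.transform import Rotation as Ro
print(Ro.from_quat(st['eef_rot']).as_matrix())
for n in('side','top'):
    s=snap(n,n+'0.png')
    print(n,-np.array(s['R']).T@s['t'])
    print(s['R'])
    for nm in ['wood_tray','carton_a_mid','soap_a_mid','candle_open','low_tin','card_easel','coaster_pack']:
        for d in r.tip_of(n,nm): print(nm,d['p'],d['centre'])
E
```

```text
pics
0.0 [ 0.2233 -0.5831  0.2459] [-0.5823  0.4013 -0.4001  0.5829] 0.008 0.9990326657286134 [-0.3351  0.4008 -0.6212]
[[ 0.3578 -0.0008  0.9338]
 [-0.9338  0.0017  0.3578]
 [-0.0019 -1.     -0.0002]]
side [ 0.3165 -0.5108  0.8355]
[[ 0.895  -0.446  -0.0036]
 [-0.3755 -0.7491 -0.5457]
 [ 0.2407  0.4898 -0.8379]]
carton_a_mid 0.76 [142.9, 266.8]
soap_a_mid 0.73 [404.1, 318.2]
candle_open 0.57 [146.3, 303.6]
low_tin 0.63 [270.9, 313.3]
card_easel 0.78 [171.7, 327.0]
coaster_pack 0.71 [387.5, 379.1]
coaster_pack 0.54 [144.4, 264.5]
top [ 0.3384 -0.0703  1.0621]
[[ 0.0285 -0.9996  0.0053]
 [-0.976  -0.029  -0.2157]
 [ 0.2157  0.001  -0.9765]]
carton_a_mid 0.83 [225.0, 201.1]
soap_a_mid 0.71 [257.5, 458.5]
soap_a_mid 0.62 [304.0, 455.3]
candle_open 0.68 [181.7, 196.7]
low_tin 0.75 [254.1, 335.9]
card_easel 0.61 [305.0, 451.0]
card_easel 0.6 [186.2, 241.5]
coaster_pack 0.75 [256.9, 461.3]
```

View images.

View pics/top0.png

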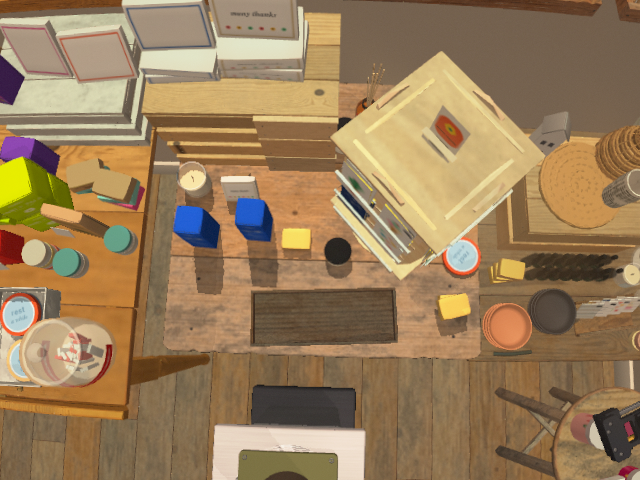

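View pics/side0.png

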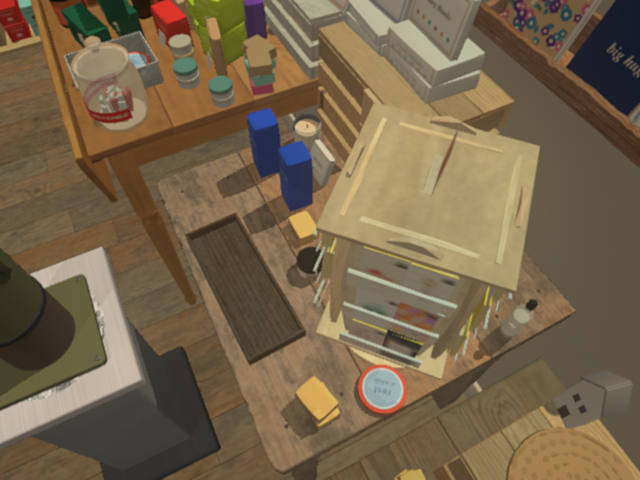

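```bash
python3 - <<'E'
from h import *
np.set_printoptions(precision=4,suppress=True)
S={n:r.snapshot(n) for n in('side','top')}
def crop(n,r0,r1,c0,c1):
    return cv2.resize(cv2.cvtColor(S[n]['frame'][r0:r1,c0:c1],cv2.COLOR_RGB2BGR),(390,290),interpolation=cv2.INTER_CUBIC)
im=np.vstack([np.hstack([crop('top',205,265,270,350),crop('top',275,335,415,495)]),np.hstack([crop('side',195,255,260,340),crop('side',370,430,280,360)])])
cv2.imwrite('pics/soap0.png',im)
im=np.vstack([np.hstack([crop('top',160,265,160,300),crop('side',95,215,230,390)])]);cv2.imwrite('pics/cart0.png',im)
for n in S:
  for nm in ['wood_tray','carton_a_mid','soap_a_mid','candle_open','low_tin','card_easel','coaster_pack']:
    for d in r.trace(n,nm): 
        rr,cc=np.where(d['region']); print(n,nm,d['p'],d['centre'],d['region'].sum(),rr.min(),rr.max(),cc.min(),cc.max())
s=S['top']
for nm,rc,z in [('trayTL',(291,252),.028),('trayTR',(288,395),.028),('BR',(342,397),.028),('BL',(346,253),.028)]: print(nm,atz(s,rc,z))
E
```

```text
side carton_a_mid 0.74 [141.4, 264.5] 1786 108 176 247 280
side soap_a_mid 0.74 [420.3, 329.8] 168 409 427 317 339
side candle_open 0.98 [130.6, 304.6] 816 113 149 292 320
side low_tin 0.92 [264.5, 308.9] 606 247 278 297 321
side card_easel 0.58 [161.9, 319.9] 731 141 185 310 336
side coaster_pack 0.93 [390.4, 380.0] 1949 365 414 358 407
top carton_a_mid 0.62 [226.2, 197.8] 1547 205 248 173 219
top carton_a_mid 0.24 [185.6, 237.3] 877 173 200 220 259
top soap_a_mid 0.51 [296.3, 441.5] 18 295 298 438 444
top candle_open 0.58 [177.6, 190.5] 1001 161 197 176 211
top low_tin 0.85 [253.9, 335.9] 610 238 265 324 350
top card_easel 0.89 [185.6, 237.7] 857 173 200 221 259
top coaster_pack 0.86 [257.7, 463.1] 1018 237 273 443 480
trayTL [0.4336 0.0891 0.028 ]
trayTR [ 0.449  -0.2162  0.028 ]
BR [ 0.3353 -0.2209  0.028 ]
BL [0.3184 0.0806 0.028 ]
```

View pics/soap0.png

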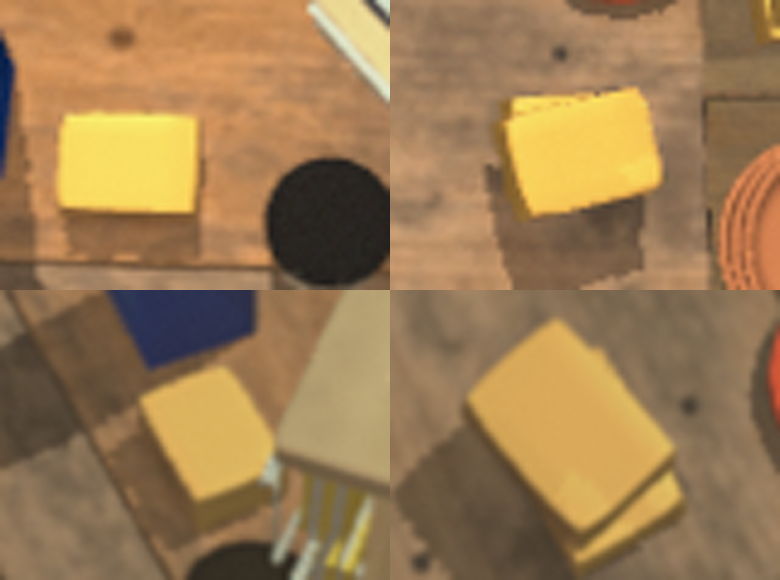

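View pics/cart0.png

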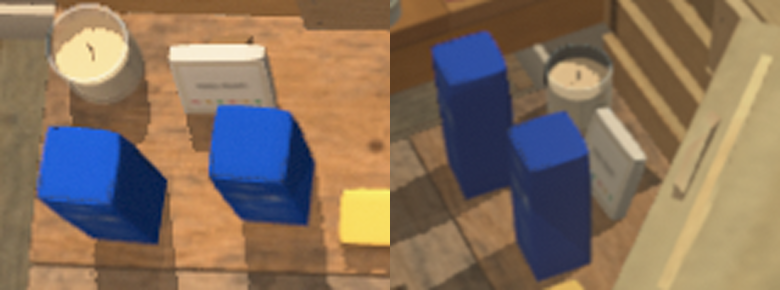

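```bash
cat > fit0.py <<'E'
from h import *
from scipy.optimize import least_squares
np.set_printoptions(precision=4,suppress=True)
S={n:r.snapshot(n) for n in('side','top')}
def px(c0,r0,sx,sy,pts): return [(c0+x/sx,r0+y/sy) for x,y in pts]
sq=np.array([(-1,-1),(-1,1),(1,1),(1,-1)])/2.
def fit(name,L,W,obs_top,obs_side,x0):
    # obs are unordered top-face corners (col,row); assign by nearest
    def res(p):
        out=[]
        c,s=np.cos(p[3]),np.sin(p[3])
        P=np.array([[p[0]+c*a*L-s*b*W,p[1]+s*a*L+c*b*W,p[2]] for a,b in sq])
        for n,o in(('top',obs_top),('side',obs_side)):
            q=proj(S[n],P)
            for u in o:
                d=q-np.array(u);out+=list(d[np.argmin((d**2).sum(1))])
        return out
    f=least_squares(res,x0);print(name,f.x,'rms',np.sqrt(np.mean(f.fun**2)))
    return f.x
h1t=px(270,205,4.875,4.833,[(62,113),(198,115),(195,213),(60,208)])
h1s=px(260,195,4.875,4.833,[(140,113),(222,75),(275,150),(195,210)])
h2t=px(415,275,4.875,4.833,[(113,120),(250,88),(272,182),(140,215)])
h2s=px(280,370,4.875,4.833,[(165,30),(77,110),(195,243),(285,165)])
def init(t,z): return list(atz(S['top'],np.mean(t,0)[::-1],z))
for nm,t,s_ in(('h1',h1t,h1s),('h2',h2t,h2s)): fit(nm,.045,.063,t,s_,init(t,.04)+[0.])
At=px(160,160,2.786,2.762,[(48,127),(122,130),(108,207),(40,195)])
As=px(230,95,2.4375,2.417,[(433,47),(490,33),(509,63),(450,82)] and [(433-390,47),(490-390,33),(509-390,63),(450-390,82)])
Bt=px(160,160,2.786,2.762,[(217,107),(290,110),(282,186),(210,176)])
Bs=px(230,95,2.4375,2.417,[(510-390,130),(568-390,115),(589-390,147),(528-390,165)])
fit('A',.055,.055,At,As,init(At,.15)+[0.]);fit('B',.055,.055,Bt,Bs,init(Bt,.15)+[0.])
s=S['top']
for nm,rc,z in [('candle',(176,192),.065),('easel',(185,238),.04),('tin',(252,337),.041),('coaster',(257,462),.013),('spincorner',(275,403),0.02)]: print(nm,atz(s,rc,z))
def best(n,nm): 
    d=r.tip_of(n,nm); return d[0]['centre'] if d else None
E
python3 fit0.py
```

```text
h1 [ 0.5508 -0.0006  0.0287  0.0276] rms 1.5212486054270038
h2 [ 0.4118 -0.3397  0.0466  0.2557] rms 0.9619260733168163
A [ 0.5582  0.2039  0.15   -0.0703] rms 1.2130581108626992
B [ 0.5766  0.0846  0.1493 -0.0668] rms 1.592232563495324
candle [0.6755 0.2308 0.065 ]
easel [0.6654 0.1329 0.04  ]
tin [ 0.5213 -0.0899  0.041 ]
coaster [ 0.5228 -0.3677  0.013 ]
spincorner [ 0.4785 -0.2347  0.02  ]
```

```bash
cat >> fit0.py <<'E'
E
python3 - <<'E'
from h import *
np.set_printoptions(precision=4,suppress=True)
s=r.snapshot('top');s2=r.snapshot('side')
for rc in [(53,442),(155,542),(262,432),(140,333)]: print(atz(s,rc,.46))
for rc in [(108,375),(148,540),(285,492),(235,322)]: print('side',atz(s2,rc,.46))
# tray refine
cor=np.array([[-.059,.155],[-.059,-.155],[.059,-.155],[.059,.155]])
from scipy.optimize import least_squares
obs=np.array([(253,346),(397,342),(395,288),(252,291)],float)
sobs=np.array([(187,232),(251,360),(305,330),(236,214)],float)
def P(p):
    c,sn=np.cos(p[2]),np.sin(p[2]);return np.c_[p[0]+c*cor[:,0]-sn*cor[:,1],p[1]+sn*cor[:,0]+c*cor[:,1],np.full(4,.028)]
for f in (lambda p:(proj(s,P(p))-obs).ravel(), lambda p:(proj(s2,P(p))-sobs).ravel()):
    q=least_squares(f,[.38,-.06,0.05]);print(q.x,q.fun)
E
```

```text
[ 0.7375 -0.2246  0.46  ]
[ 0.5876 -0.3578  0.46  ]
[ 0.4368 -0.2022  0.46  ]
[ 0.5975 -0.0729  0.46  ]
side [ 0.5746 -0.1626  0.46  ]
side [ 0.7061 -0.2998  0.46  ]
side [ 0.5492 -0.4114  0.46  ]
side [ 0.4362 -0.2941  0.46  ]
[ 0.3842 -0.0669  0.0538] [-2.0087  0.6201  1.8542  0.8652  1.0678 -1.1209 -0.9013 -0.5665]
[ 0.3874 -0.0661  0.0494] [-1.3103  1.6814 -1.9392  0.6059  2.1905 -0.1681  1.1242 -2.7678]
```

```bash
cat > go.py <<'E'
import sys
from h import *
from scipy.spatial.transform import Rotation as Ro
np.set_printoptions(precision=1,suppress=True)
def main():
    st=r.get_state();p=np.array(st['tool_pos']);M=Ro.from_quat(st['eef_rot']).as_matrix()
    yaw=np.arctan2(M[1,2],M[0,2])
    print('t %.1f'%st['clock'],'pos',p*1000,'yaw %.1f'%np.degrees(yaw),'F',st['contact_force'],'open %.3f'%st['opening'])
    # waypoints args: x,y,z[,yawdeg] in mm
    prev=np.zeros(3);ps=0
    for a in sys.argv[1:]:
        v=[float(k) for k in a.split(',')]
        d=M.T@(np.array(v[:3])-p*1000); sp=0
        if len(v)>3: sp=-((v[3]-np.degrees(yaw)+180)%360-180)
        print('row',d,'spin %.1f'%sp,'rows>=',max(np.linalg.norm(d-prev)/50,abs(sp-ps)/8.59))
        prev=d;ps=sp
main()
E
python3 go.py 340,-250,260,5 425,50,260,-4 500,120,260,-4 623,206,230,-4 623,206,123,-4
```

```text
t 1.8 pos [ 223.6 -583.7  246.7] yaw 21.0 F [ 0.1 -0.2  0.6] open 1.000
row [-269.9  -13.3  228.1] spin 16.0 rows>= 7.072843028296363
row [-519.7  -13.3  414.8] spin 25.0 rows>= 6.236184731067548
row [-558.2  -13.3  509.8] spin 25.0 rows>= 2.0518284528683197
row [-594.6   16.7  655.5] spin 25.0 rows>= 3.0610455730027946
row [-594.6  123.7  655.5] spin 25.0 rows>= 2.14
```

```bash
python3 -m inch '-34 -13 28 2; -70 -13 58 4; -106 -13 90 6; -140 -13 120 8; -174 -13 150 10; -206 -13 176 12; -240 -13 204 14; -270 -13 228 16; -270 -13 228 16' -1 20; python3 go.py 425,50,260,-4 500,120,260,-4 623,206,230,-4 623,206,123,-4
```

```text
clock: 2.7
tool_pos: [0.3418, -0.2448, 0.26]
eef_rot: [-0.523, 0.476, -0.475, 0.524]
contact_force: [0.2, -0.5, -0.4]
opening: 0.205
t 2.7 pos [ 341.8 -244.8  260. ] yaw 5.5 F [ 0.2 -0.5 -0.4] open 0.205
row [-285.5    0.7  111. ] spin 9.5 rows>= 6.126335828155046
row [-348.     0.9  192.4] spin 9.5 rows>= 2.0518284528683193
row [-421.7   31.2  323. ] spin 9.5 rows>= 3.061045573002794
row [-421.5  138.2  322.9] spin 9.5 rows>= 2.1400000000000006
```

```bash
python3 -m inch '-44 0 16 2; -88 0 34 4; -134 0 52 6; -180 0 70 8; -226 0 88 9.5; -266 0 104 9.5; -300 0 130 9.5; -325 0 162 9.5; -348 0 192 9.5; -348 0 192 9.5'; python3 go.py 623,206,230,-4 623,206,123,-4 560,210,123,-4
```

```text
clock: 3.7
tool_pos: [0.5052, 0.1176, 0.2598]
eef_rot: [0.479, -0.518, 0.519, -0.483]
contact_force: [-0.2, -0.5, -0.5]
opening: 0.004
t 3.7 pos [505.2 117.6 259.8] yaw -4.3 F [-0.2 -0.5 -0.5] open 0.004
row [-96.8  30.7 110.7] spin -0.3 rows>= 3.00541223047064
row [-96.4 137.7 110.2] spin -0.3 rows>= 2.1399999999999997
row [-95.7 137.4  47.1] spin -0.3 rows>= 1.2625371281669309
```

```bash
python3 -m inch '-30 5 36 0; -60 15 72 0; -95 30 111 0; -96 60 111 0; -96 100 111 0; -96 137 111 0; -96 137 111 0; -96 137 111 0'; python3 go.py 540,210,123,-4;  python3 -c "
from h import *
snap('top','top1.png')"
```

```text
clock: 4.5
tool_pos: [0.6196, 0.199, 0.123]
eef_rot: [0.48, -0.52, 0.52, -0.479]
contact_force: [-0.1, -0.6, -0.3]
opening: -0.002
t 4.5 pos [619.6 199.  123. ] yaw -4.6 F [-0.1 -0.6 -0.3] open -0.002
row [ -4.6   0.  -80.2] spin -0.6 rows>= 1.6065472305891495
```

View pics/top1.png

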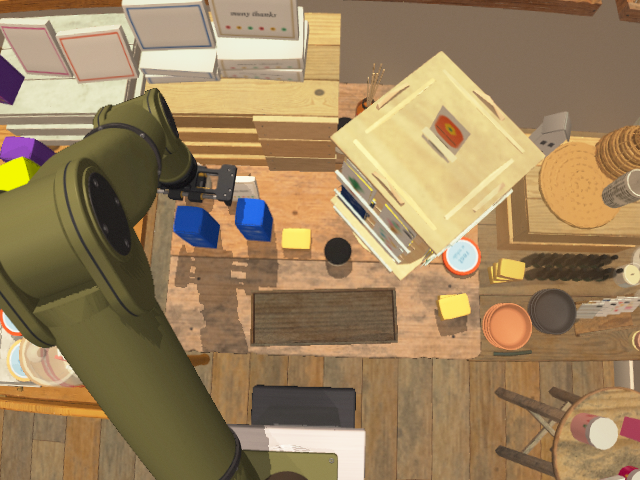

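```bash
python3 -c "
from h import *
s=r.snapshot('top'); st=r.get_state(); p=np.array(st['tool_pos'])
print(proj(s,[p,p+[0,0,.064],p+[0,0,.2]]))
s=snap('side','side1.png'); print(proj(s,[p]))"
```

```text
[[196.49884396 192.06200436]
 [187.93198433 182.14790957]
 [165.4733924  156.05121763]]
[[290.60622685 119.16040711]]
```

View pics/side1.png

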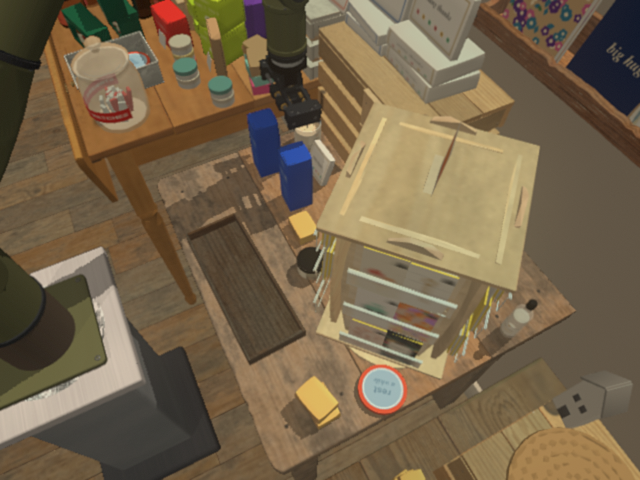

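```bash
python3 -m inch '-4 0 -15 0; -4 0 -27 0; -4 0 -37 0; -4 0 -47 0; -4 0 -56 0; -4 0 -64 0; -4 0 -71 0; -4 0 -76 0; -4 0 -80 0; -4 0 -83 0'; python3 -c "
from h import *
snap('side','side2.png');snap('top','top2.png')"; python3 go.py
```

```text
clock: 5.65
tool_pos: [0.5367, 0.2108, 0.1226]
eef_rot: [0.48, -0.519, 0.519, -0.48]
contact_force: [0.4, 1.1, 0.4]
opening: 0.006
t 5.8 pos [536.6 210.8 122.7] yaw -4.5 F [-0.1  0.6 -0.1] open 0.004
```

View pics/side2.png

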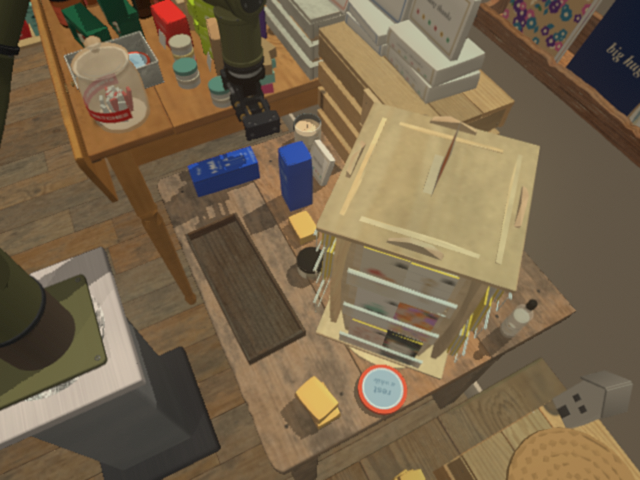

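View pics/top2.png

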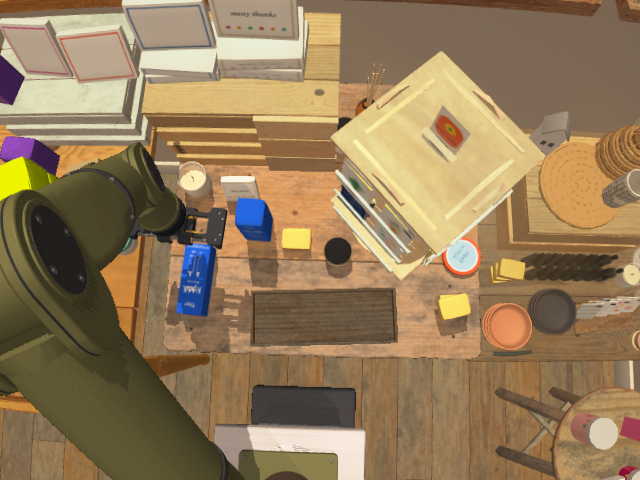

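```bash
cat > fitb.py <<'E'
from h import *
from scipy.optimize import minimize
np.set_printoptions(precision=4,suppress=True)
def hsvmask(s,col):
    h=cv2.cvtColor(s['frame'],cv2.COLOR_RGB2HSV)
    if col=='blue': return cv2.inRange(h,(105,120,20),(128,255,255))>0
    return cv2.inRange(h,(15,95,70),(32,255,255))>0   # yellow
def corners(p,dims):
    # p: x,y,zc,yaw ; dims full sizes
    c,s=np.cos(p[3]),np.sin(p[3]);out=[]
    for a in(-.5,.5):
        for b in(-.5,.5):
            for d in(-.5,.5):
                u,v=a*dims[0],b*dims[1];out.append([p[0]+c*u-s*v,p[1]+s*u+c*v,p[2]+d*dims[2]])
    return np.array(out)
def render(s,p,dims,sc=4,off=(0,0),size=None):
    q=proj(s,corners(p,dims)); 
    q=((q+0.5-np.array(off))*sc).astype(np.float32)
    m=np.zeros(size,np.uint8)
    cv2.fillConvexPoly(m,np.round(cv2.convexHull(q)*16).astype(np.int32),1,shift=4)
    return m>0
def fit(S,masks,p0,dims,fixz=True,pad=12,others=None,verbose=True,exclude=None):
    # others: list of (p,dims) boxes rendered and ignored
    data=[]
    for n in masks:
        s=S[n];q=proj(s,corners(p0,dims));lo=np.floor(q.min(0)-pad).astype(int);hi=np.ceil(q.max(0)+pad).astype(int)
        lo=np.maximum(lo,0);hi=np.minimum(hi,[640,480])
        m=masks[n][lo[1]:hi[1],lo[0]:hi[0]].astype(np.uint8)
        sc=4;m=cv2.resize(m*255,None,fx=sc,fy=sc,interpolation=cv2.INTER_LINEAR)>127
        ig=np.zeros(m.shape,bool)
        if exclude and n in exclude:
            ig=cv2.resize(exclude[n][lo[1]:hi[1],lo[0]:hi[0]].astype(np.uint8),None,fx=sc,fy=sc)>0
        for (pp,dd) in others or []: ig|=render(s,pp,dd,sc,lo,m.shape)
        data.append((s,m,ig,lo))
    def full(v): return [v[0],v[1],p0[2] if fixz else v[3],v[2]]
    def cost(v):
        t=0
        for s,m,ig,lo in data:
            k=render(s,full(v),dims,4,lo,m.shape)
            t+=((k^m)&~ig).sum()/ (m&~ig).sum()
        return t
    best=None
    v0=np.array([p0[0],p0[1],p0[3]]+([] if fixz else [p0[2]]))
    for it in range(3):
        N=len(v0);sx=np.vstack([v0]+[v0+np.eye(N)[i]*[.012,.012,.15,.01][i]*(1 if it%2==0 else -1) for i in range(N)])
        f=minimize(cost,v0,method='Nelder-Mead',options=dict(initial_simplex=sx,xatol=1e-4,fatol=1e-4));v0=f.x
    p=full(f.x)
    if verbose: print('fit',np.array(p),'yawdeg %.1f'%np.degrees(p[3]),'cost %.3f'%f.fun)
    return p,f.fun
CART=(.150,.055,.055) # long axis = local x (yaw = heading of long axis)
SOAP=(.063,.045,.026) # long axis = local x
E
python3 - <<'E'
from fitb import *
S={n:r.snapshot(n) for n in('side','top')}
M={n:hsvmask(S[n],'blue') for n in S}
fit(S,M,[.456,.204,.0275,1.5+np.pi/2-1.5],CART)
fit(S,{'side':M['side']},[.456,.204,.0275,0],CART)
fit(S,{'top':M['top']},[.456,.204,.0275,0],CART)
fit(S,M,[.577,.085,.075,-.07],(.055,.055,.15))
Y={n:hsvmask(S[n],'yellow') for n in S}
fit(S,Y,[.55,-.001,.013,1.57],SOAP)
fit(S,Y,[.55,-.001,.013,1.57],SOAP,fixz=False)
print([m.sum() for m in Y.values()])
E
```

```text
fit [ 0.4524  0.2121  0.0275 -0.0529] yawdeg -3.0 cost 0.331
fit [ 0.4534  0.2135  0.0275 -0.0847] yawdeg -4.9 cost 0.167
fit [ 0.4547  0.2121  0.0275 -0.0612] yawdeg -3.5 cost 0.165
fit [ 0.5764  0.087   0.075  -0.2602] yawdeg -14.9 cost 0.839
fit [0.5536 0.0013 0.013  1.5827] yawdeg 90.7 cost 1.012
fit [0.5524 0.0008 0.0191 1.5691] yawdeg 89.9 cost 1.008
[np.int64(126146), np.int64(153284)]
```

```bash
python3 go.py 453,204,150,-3.5 453,204,38,-3.5; python3 -c "
from plant import r
print(r.get_state()['q'])"
```

```text
t 5.8 pos [537.2 210.8 122.7] yaw -4.5 F [-0.8 -0.5 -0. ] open 0.006
row [ 13.4 -27.3 -83.4] spin -1.0 rows>= 1.7756971721293768
row [ 13.4  84.7 -83.4] spin -1.0 rows>= 2.24
[-0.45260673  0.79873464 -0.00215145  1.82238125  0.00352719  0.52014049
 -2.10734106]
```

```bash
python3 -m inch '5 -27 -25 -1; 13 -27 -55 -1; 13 -27 -83 -1; 13 -27 -83 -1; 13 -27 -83 -1; 13 -27 -83 -1;13 -27 -83 -1; 13 -27 -83 -1; 13 -27 -83 -1; 13 -27 -83 -1' 1 25;  python3 go.py 453,204,60,-3.5 453,204,38,-3.5;
```

```text
clock: 6.85
tool_pos: [0.4534, 0.2044, 0.1496]
eef_rot: [0.484, -0.515, 0.515, -0.484]
contact_force: [-0.2, 0.1, 0.3]
opening: 0.89
t 6.8 pos [453.4 204.4 149.6] yaw -3.5 F [-0.2  0.1  0.3] open 0.890
row [ 0.4 89.6 -0.3] spin -0.0 rows>= 1.7924093603223863
row [  0.4 111.6  -0.3] spin -0.0 rows>= 0.43999999999999995
```

```bash
python3 -m inch '0 0 0 0; 0 40 0 0; 0 75 0 0; 0 92 0 0; 0 104 0 0; 0 112 0 0; 0 112 0 0' 1;  python3 go.py ; python3 -c "
from h import *
snap('side','side3.png')"
```

```text
clock: 7.55
tool_pos: [0.4531, 0.2044, 0.0373]
eef_rot: [-0.485, 0.515, -0.515, 0.484]
contact_force: [-0.3, 0.7, 0.3]
opening: 0.998
t 7.5 pos [453.1 204.4  37.3] yaw -3.5 F [-0.3  0.7  0.3] open 0.998
```

View pics/side3.png

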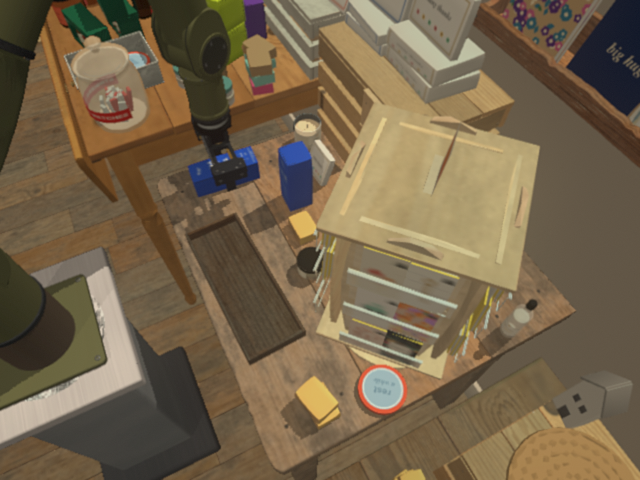

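```bash
python3 -m inch '0 0 0 0; 0 0 0 0; 0 0 0 0; 0 0 0 0; 0 0 0 0; 0 0 0 0; 0 0 0 0; 0 -5 0 0;0 -15 0 0; 0 -30 0 0' -1 30;  python3 go.py 395,40,90,45 396,-65,80,93 396,-65,45,93
```

```text
clock: 8.6
tool_pos: [0.4523, 0.2032, 0.0677]
eef_rot: [-0.485, 0.515, -0.515, 0.483]
contact_force: [-0.2, -0.3, -1.8]
opening: 0.617
t 8.6 pos [452.3 203.2  67.7] yaw -3.6 F [-0.2 -0.3 -1.8] open 0.617
row [166.5 -21.8 -47. ] spin -48.6 rows>= 5.656098044360498
row [271.2 -11.5 -39.4] spin -96.6 rows>= 5.587892898719441
row [271.1  23.5 -39.3] spin -96.6 rows>= 0.7
```

```bash
python3 -m inch '25 -22 -20 -6; 50 -22 -40 -14; 80 -22 -47 -22; 110 -22 -47 -30; 138 -22 -47 -38.5; 166 -22 -47 -47; 192 -22 -45 -55; 215 -20 -43 -63; 235 -18 -41 -71; 252 -14 -39 -79';  python3 go.py 396,-65,80,93 396,-65,45,93
```

```text
clock: 9.6
tool_pos: [0.3982, -0.0489, 0.0821]
eef_rot: [0.697, -0.13, 0.131, -0.693]
contact_force: [0.2, 0.6, -2.1]
opening: 0.622
t 9.6 pos [398.2 -48.9  82.1] yaw 68.7 F [ 0.2  0.6 -2.1] open 0.622
row [  3.8   2.2 -15.8] spin -24.3 rows>= 2.83150431759339
row [  3.7  37.2 -15.6] spin -24.3 rows>= 0.7000000000000002
```

```bash
python3 -m inch '0 0 0 0; 0 0 0 0';  python3 go.py 396,-66,80,93 396,-66,45,93
```

```text
clock: 9.8
tool_pos: [0.3986, -0.0448, 0.082]
eef_rot: [0.695, -0.133, 0.133, -0.694]
contact_force: [0.1, 0.4, -1.2]
opening: 0.622
t 9.8 pos [398.6 -44.8  82. ] yaw 68.3 F [ 0.1  0.4 -1.2] open 0.622
row [  5.4   2.  -20.7] spin -24.7 rows>= 2.8718110753207458
row [  5.4  37.  -20.7] spin -24.7 rows>= 0.7000000000000002
```

```bash
python3 -m inch '2 2 -7 -7; 4 2 -14 -14; 5 2 -20 -21; 5 2 -21 -25; 5 2 -21 -25; 5 2 -21 -25';  python3 go.py 396,-66,44,93
```

```text
clock: 10.4
tool_pos: [0.3959, -0.065, 0.0799]
eef_rot: [-0.707, -0.022, 0.021, 0.707]
contact_force: [-0.0, 0.2, -2.3]
opening: 0.618
t 10.4 pos [395.9 -65.   79.9] yaw 93.5 F [-0.   0.2 -2.3] open 0.618
row [ 0.  35.9 -1. ] spin 0.5 rows>= 0.7189153398027986
```

```bash
python3 -m inch '0 15 -1 0; 0 27 -1 0; 0 34 -1 0; 0 38 -1 0; 0 38 -1 0';  python3 go.py; python3 -c "
from h import *
snap('top','top3.png')"
```

```text
clock: 10.9
tool_pos: [0.3957, -0.0671, 0.0421]
eef_rot: [0.707, 0.021, -0.021, -0.706]
contact_force: [-0.3, -0.3, 1.2]
opening: 0.617
t 10.9 pos [395.7 -67.1  42.1] yaw 93.5 F [-0.3 -0.3  1.2] open 0.617
```

View pics/top3.png

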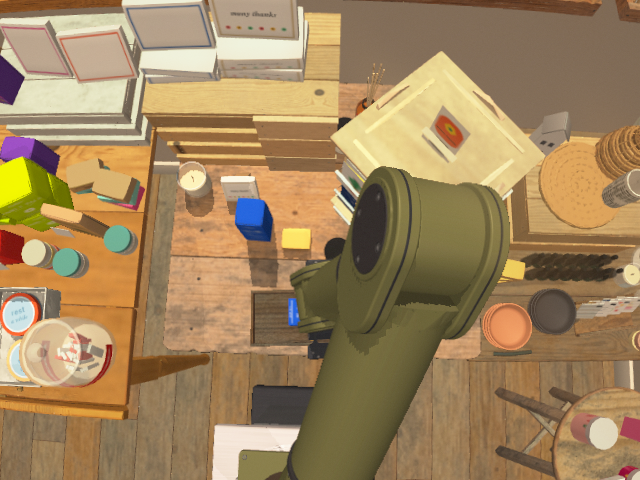

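```bash
python3 -m inch '0 0 0 0; 0 0 0 0; 0 0 0 0; 0 0 0 0; 0 0 0 0; 0 -20 0 0; 0 -50 0 0; 0 -90 0 0; 0 -130 0 0; 0 -150 0 0' 1; python3 go.py 450,20,195,88 574,25,190,86 574,25,123,86;  python3 -c "
from h import *
snap('side','side4.png')"
```

```text
clock: 11.95
tool_pos: [0.3969, -0.0693, 0.1682]
eef_rot: [0.708, 0.021, -0.022, -0.706]
contact_force: [1.8, -1.9, -0.7]
opening: 0.999
t 11.9 pos [396.9 -69.3 168.2] yaw 93.5 F [ 1.8 -1.9 -0.7] open 0.999
row [ 58.3 -27.2  85.8] spin 5.5 rows>= 2.145479641635481
row [182.4 -22.4  83.3] spin 7.5 rows>= 2.484028985338134
row [182.6  44.6  83.5] spin 7.5 rows>= 1.3399999999999996
```

View pics/side4.png

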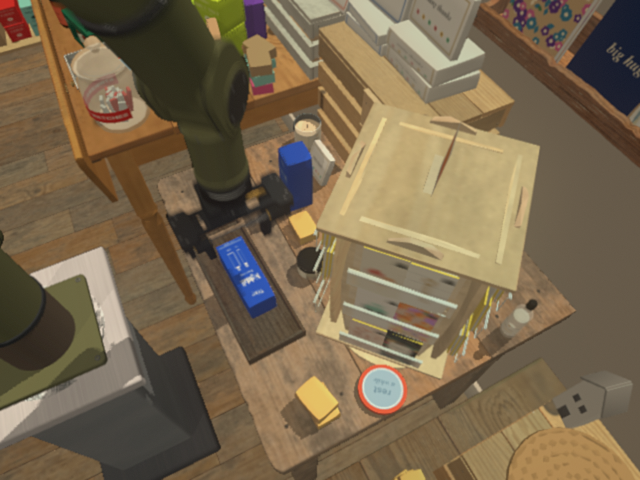

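```bash
python3 -m inch '20 -20 28 2; 40 -27 56 4; 58 -27 86 5.5; 90 -27 86 7; 130 -27 84 7.5; 165 -24 84 7.5; 183 -22 84 7.5; 183 -22 84 7.5; 183 -22 84 7.5; 183 -22 84 7.5' -1 20; python3 go.py 574,25,123,86 574,100,123,86; python3 -c "
from h import *
s=snap('top','top4.png');snap('side','side4b.png');st=r.get_state();p=np.array(st['tool_pos']);print(proj(s,[p]))"
```

```text
clock: 13.0
tool_pos: [0.5742, 0.0251, 0.1901]
eef_rot: [0.708, -0.024, 0.025, -0.705]
contact_force: [-1.0, -0.3, 1.6]
opening: 0.114
t 13.0 pos [574.2  25.1 190.1] yaw 86.0 F [-1.  -0.3  1.6] open 0.114
row [-0.2 67.1  0.1] spin -0.0 rows>= 1.3413137002897528
row [-5.5 66.8 74.9] spin -0.0 rows>= 1.5000000000000002
[[277.86062838 207.91920804]]
```

View pics/top4.png

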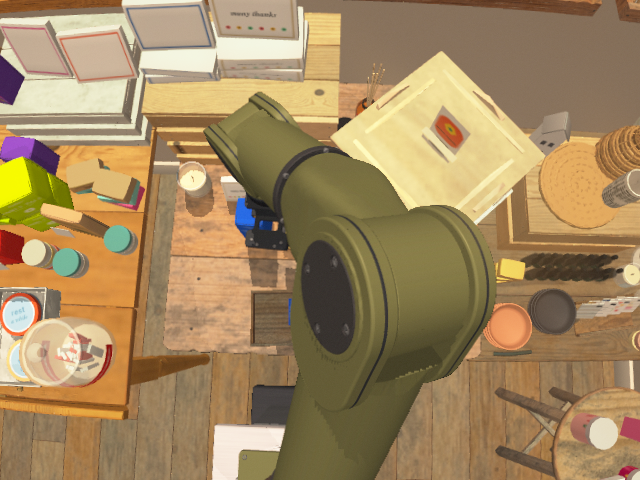

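View pics/side4b.png

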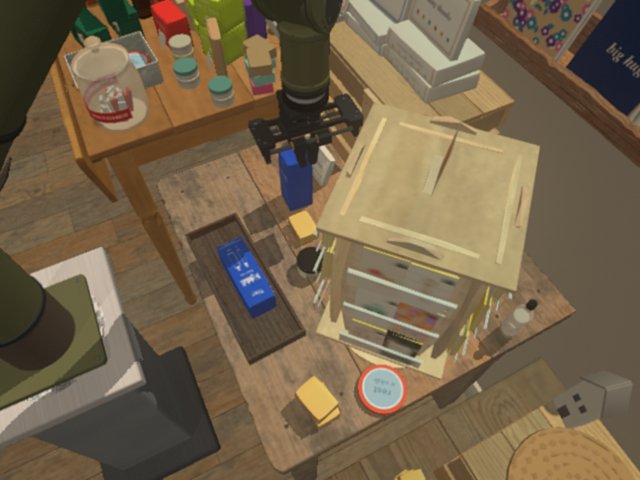

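```bash
python3 -m inch '0 35 0 0; 0 67 0 0; 0 67 0 0; 0 67 12 0; 0 67 24 0; -1 67 34 0; -2 67 44 0; -3 67 53 0; -3 67 61 0; -4 67 68 0'; python3 -m inch '0 0 6 0; 0 0 11 0; 0 0 15 0; 0 0 18 0; 0 0 18 0; 0 0 18 0'; python3 -c "
from h import *
s=snap('side','side5.png')"
```

```text
clock: 14.1
tool_pos: [0.5767, 0.0941, 0.123]
eef_rot: [0.708, -0.024, 0.026, -0.706]
contact_force: [-0.7, -0.6, 0.2]
opening: 0.006
clock: 14.7
tool_pos: [0.5779, 0.1108, 0.1228]
eef_rot: [0.708, -0.024, 0.026, -0.705]
contact_force: [0.3, 0.5, -0.1]
opening: 0.005
```

View pics/side5.png

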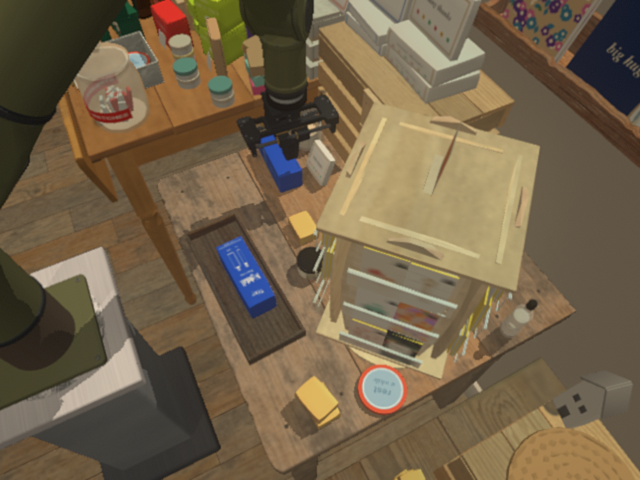

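```bash
python3 go.py 560,80,200,90 410,0,200,93
```

```text
t 14.8 pos [577.9 110.7 122.8] yaw 85.9 F [-0.2 -0.6 -0.6] open 0.002
row [-15.5 -77.1 -32.2] spin -4.1 rows>= 1.699244056888511
row [-159.4  -77.1 -122.7] spin -7.1 rows>= 3.4
```

```bash
python3 -m inch '-4 -30 -10 0; -10 -70 -20 0; -16 -77 -32 -2; -55 -77 -55 -4; -90 -77 -78 -6; -125 -77 -100 -7; -150 -77 -118 -7; -159 -77 -123 -7; -159 -77 -123 -7' 1; python3 - <<'E'
from fitb import *
S={n:snap(n,n+'6.png') for n in('side','top')}
M={n:hsvmask(S[n],'blue') for n in S}
for k in M: cv2.imwrite('pics/m_%s.png'%k,M[k].astype(np.uint8)*255)
E
```

```text
clock: 15.65
tool_pos: [0.4099, -0.0008, 0.2001]
eef_rot: [0.708, 0.019, -0.017, -0.705]
contact_force: [0.7, -0.1, -0.1]
opening: 0.8
```

View pics/top6.png

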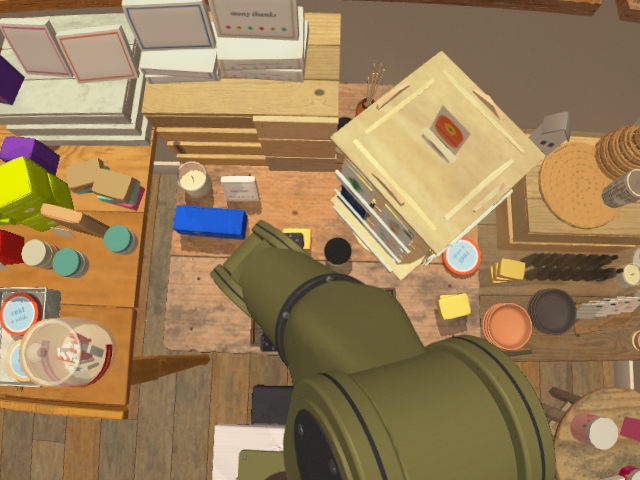

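View pics/side6.png

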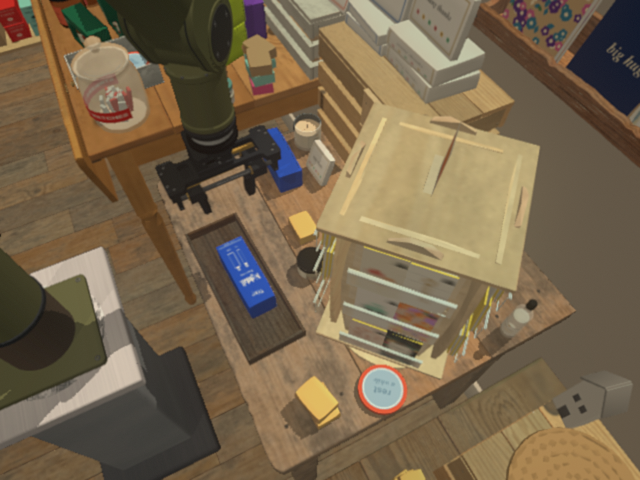

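```bash
cat >> fitb.py <<'E'
def hullmask(m,rc_center,rad=60):
    # component(s) near the centre, convex hull filled
    n,l,st,ce=cv2.connectedComponentsWithStats(m.astype(np.uint8));keep=np.zeros(m.shape,np.uint8)
    for i in range(1,n):
        if st[i,4]>60 and np.hypot(ce[i][0]-rc_center[1],ce[i][1]-rc_center[0])<rad: keep[l==i]=1
    p=cv2.findNonZero(keep);out=np.zeros(m.shape,np.uint8)
    cv2.fillConvexPoly(out,cv2.convexHull(p),1);return out>0
E
python3 - <<'E'
from fitb import *
S={n:r.snapshot(n) for n in('side','top')}
M={n:hsvmask(S[n],'blue') for n in S}
fit(S,{'top':hullmask(M['top'],(222,210),45)},[.577,.187,.0275,np.radians(88)],CART)
fit(S,{'side':hullmask(M['side'],(275,246),40)},[.396,-.067,.0315,np.radians(93)],CART)
E
```

```text
fit [0.5833 0.1914 0.0275 1.5165] yawdeg 86.9 cost 0.038
fit [ 0.3954 -0.0647  0.0315  1.6207] yawdeg 92.9 cost 0.047
```

```bash
python3 go.py 583,191,150,86.9 583,191,38,86.9
```

```text
t 15.8 pos [412.4   1.2 200. ] yaw 93.0 F [-0.5  0.6 -0.2] open 0.980
row [180.   50.4 180.8] spin 6.1 rows>= 5.200742029903197
row [179.5 162.4 181. ] spin 6.1 rows>= 2.24
```

```bash
python3 -m inch '34 5 34 1; 68 10 68 3; 102 20 102 5; 136 35 136 6; 165 50 165 6; 180 50 181 6; 180 50 181 6; 180 50 181 6' 0.82; python3 go.py 583,191,38,86.9
```

```text
clock: 16.65
tool_pos: [0.5808, 0.1902, 0.1491]
eef_rot: [0.708, -0.018, 0.019, -0.706]
contact_force: [-1.1, -0.0, -0.4]
opening: 0.909
t 16.6 pos [580.8 190.2 149.1] yaw 87.0 F [-1.1 -0.  -0.4] open 0.909
row [  1.9 111.1   1.3] spin 0.1 rows>= 2.222986175155777
```

```bash
python3 -m inch '2 30 1 0; 2 65 1 0; 2 90 1 0; 2 103 1 0; 2 111 1 0; 2 111 1 0' 0.68; python3 go.py;python3 -c "
from h import *
s=snap('side','side7.png');s=snap('top','top7.png')"
```

```text
clock: 17.25
tool_pos: [0.5831, 0.1897, 0.0385]
eef_rot: [0.708, -0.018, 0.02, -0.705]
contact_force: [0.5, 0.7, 0.4]
opening: 0.837
t 17.2 pos [583.1 189.7  38.5] yaw 86.9 F [0.5 0.7 0.4] open 0.837
```

View pics/side7.png

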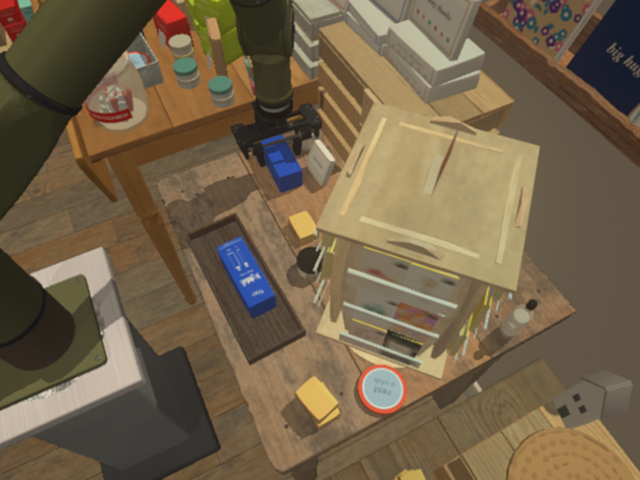

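Fingers straddle carton B; close and lift.

```bash
python3 -m inch '0 0 0 0; 0 0 0 0; 0 0 0 0; 0 0 0 0; 0 0 0 0; 0 -5 0 0; 0 -20 0 0; 0 -50 0 0; 0 -80 0 0; 0 -100 0 0' -1 30; python3 go.py 500,100,140,88 396,-66,140,93 396,-66,102,93
```

```text
clock: 18.35
tool_pos: [0.5837, 0.1912, 0.1415]
eef_rot: [0.708, -0.017, 0.021, -0.706]
contact_force: [0.4, -0.6, -2.4]
opening: 0.624
t 18.4 pos [583.7 191.2 141.5] yaw 86.9 F [ 0.4 -0.6 -2.4] open 0.624
row [-78.8   1.3 -95.5] spin -1.1 rows>= 2.4756707473099264
row [-173.8    1.1 -266.8] spin -6.1 rows>= 3.9177544588705397
row [-173.9   39.1 -266.7] spin -6.1 rows>= 0.76
```

```bash
python3 -m inch '-26 1 -32 0; -52 1 -64 0; -79 1 -96 -1; -103 1 -138 -2; -126 1 -180 -3; -149 1 -222 -5; -166 1 -253 -6; -174 1 -267 -6; -174 1 -267 -6; -174 1 -267 -6'; python3 go.py 396,-67,104,93; python3 -c "
from h import *
s=snap('side','side8.png')"
```

```text
clock: 19.35
tool_pos: [0.397, -0.0654, 0.1385]
eef_rot: [0.708, 0.02, -0.016, -0.706]
contact_force: [-0.5, -0.4, -1.3]
opening: 0.624
t 19.4 pos [397.  -65.4 138.5] yaw 93.0 F [-0.5 -0.4 -1.3] open 0.624
row [-1.3 34.5 -1.5] spin -0.0 rows>= 0.691348466075159
```

View pics/side8.png

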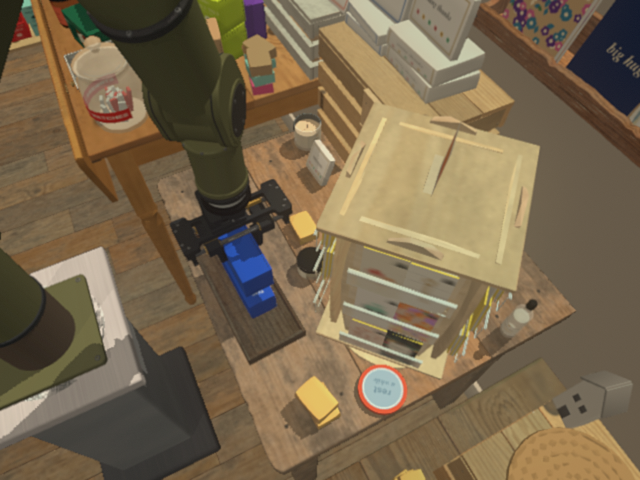

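```bash
python3 -m inch '-1 15 -1 0; -1 28 -1 0; -1 36 -1 0; -1 39 -1 0; -1 40 -1 0; -1 40 -1 0'; python3 go.py; python3 - <<'E'
from fitb import *
S={'side':snap('side','side9.png')}
s=S['side']
# overlay expected A (0.396,-.0665) and B
st=r.get_state();p=st['tool_pos']
im=cv2.cvtColor(s['frame'],cv2.COLOR_RGB2BGR)
for c,z,col in(((.3957,-.066),.0315,(0,255,0)),((p[0],p[1]+.001),.0865,(0,0,255))):
    q=proj(s,corners([c[0],c[1],z,np.radians(93)],CART));cv2.polylines(im,[cv2.convexHull(q.astype(np.float32)).astype(int)],True,col,1)
cv2.imwrite('pics/ov9.png',cv2.resize(im[180:380,150:350],(800,600) and (600,600)))
E
```

```text
clock: 20.0
tool_pos: [0.3957, -0.0658, 0.0988]
eef_rot: [0.708, 0.021, -0.018, -0.706]
contact_force: [-0.7, 2.1, 8.4]
opening: 0.625
t 20.0 pos [395.7 -65.8  98.8] yaw 93.1 F [-0.7  2.1  8.4] open 0.625
```

View pics/ov9.png

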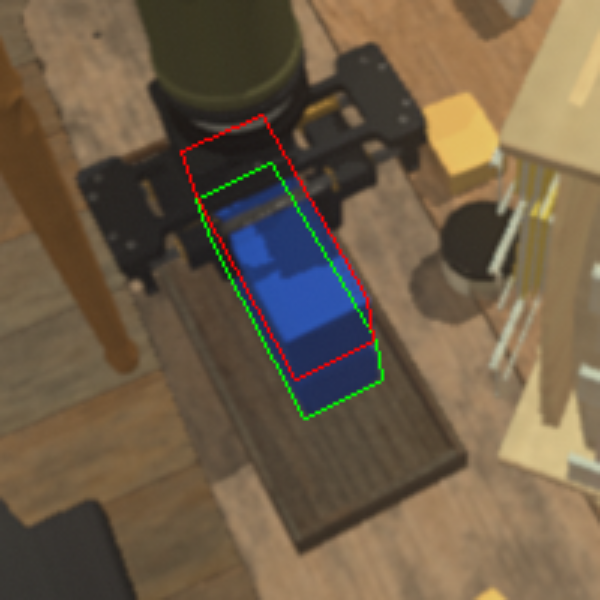

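```bash
python3 -m inch '0 0 0 0; 0 0 0 0; 0 0 0 0; 0 0 0 0; 0 0 0 0; 0 -20 0 0; 0 -60 0 0; 0 -100 0 0; 0 -110 0 0' 0.9; python3 go.py 480,20,200,90 552,1,120,90; python3 - <<'E'
from fitb import *
S={n:snap(n,n+'10.png') for n in('side','top')}
s=S['side']
im=cv2.cvtColor(s['frame'],cv2.COLOR_RGB2BGR)
for c,z,col in(((.3957,-.066),.0315,(0,255,0)),((.3957,-.065),.0865,(0,0,255))):
    q=proj(s,corners([c[0],c[1],z,np.radians(93)],CART));cv2.polylines(im,[cv2.convexHull(q.astype(np.float32)).astype(int)],True,col,1)
cv2.imwrite('pics/ov10.png',cv2.resize(im[180:380,150:350],(600,600)))
Y=cv2.cvtColor(S['side']['frame'],cv2.COLOR_RGB2HSV)
print(Y[228,302],Y[400,315],Y[415,330],Y[240,303],Y[210,330])
Y=cv2.cvtColor(S['top']['frame'],cv2.COLOR_RGB2HSV); print('top',Y[238,297],Y[305,455],Y[315,445],Y[270,300])
E
```

```text
clock: 20.95
tool_pos: [0.3951, -0.0673, 0.211]
eef_rot: [0.708, 0.02, -0.015, -0.706]
contact_force: [0.1, 0.7, -0.6]
opening: 0.952
t 20.9 pos [395.1 -67.3 211. ] yaw 92.9 F [ 0.1  0.7 -0.6] open 0.952
row [89.1 11.3 82.9] spin 2.9 rows>= 2.444652781530447
row [159.5  91.9  60.6] spin 2.9 rows>= 2.1858636736997124
[ 21 144 228] [ 21 142 228] [ 20 143 230] [ 19 141 123] [ 21  94 189]
top [ 25 154 249] [ 24 155 249] [ 24 154 249] [ 25 120 117]
```

View pics/ov10.png

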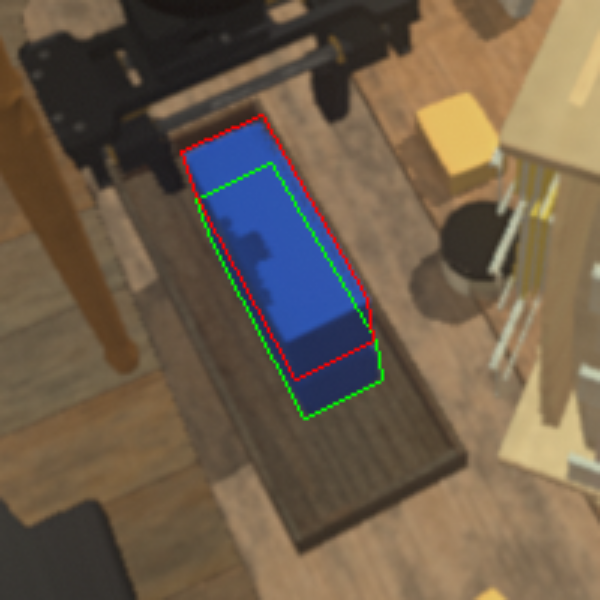

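View pics/top10.png

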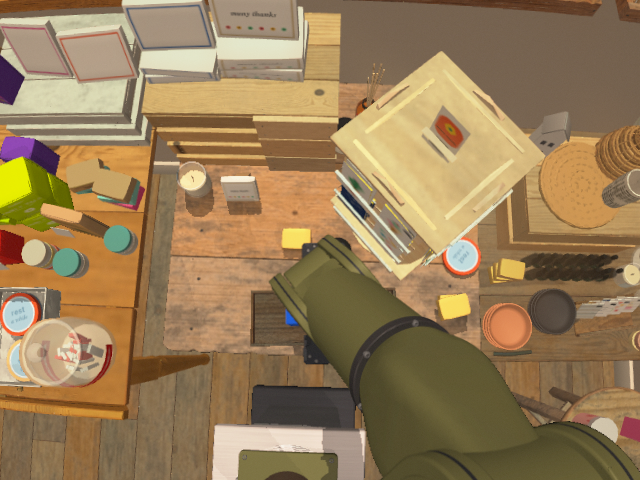

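```bash
cat >> fitb.py <<'E'
def yel(s,name):
    h=cv2.cvtColor(s['frame'],cv2.COLOR_RGB2HSV)
    m=cv2.inRange(h,(16,125,90),(30,255,255)) if name=='side' else cv2.inRange(h,(20,135,170),(30,255,255))
    return m>0
E
python3 - <<'E'
from fitb import *
S={n:r.snapshot(n) for n in('side','top')}
Y={n:yel(S[n],n) for n in S}
for n in Y: cv2.imwrite('pics/y_%s.png'%n,Y[n].astype(np.uint8)*255)
for use in (['top'],['side'],['top','side']):
    H={n:hullmask(Y[n],{'top':(239,296),'side':(226,302)}[n],22) for n in use}
    fit(S,H,[.552,.0,.013,np.radians(90)],SOAP); 
fit(S,H,[.552,.0,.013,np.radians(90)],SOAP,fixz=False)
E
```

```text
fit [0.5582 0.0012 0.013  1.6153] yawdeg 92.5 cost 0.248
fit [0.5519 0.0016 0.013  1.5183] yawdeg 87.0 cost 0.104
fit [0.5533 0.0017 0.013  1.6011] yawdeg 91.7 cost 0.378
fit [0.5542 0.0038 0.0091 1.5838] yawdeg 90.7 cost 0.374
```

View pics/y_side.png

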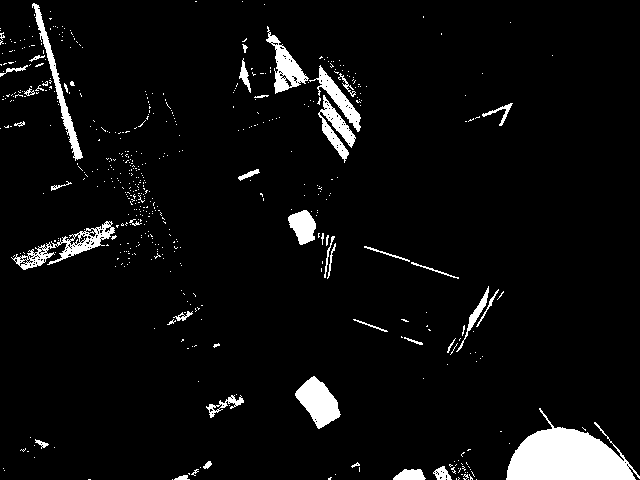

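```bash
python3 go.py 480,20,160,90 552,1,100,90 552,1,14,90
```

```text
t 21.1 pos [393.6 -67.9 207.6] yaw 92.9 F [ 0.4 -0.3 -0.5] open 0.951
row [90.7 47.5 83.6] spin 2.9 rows>= 2.6432392970923364
row [161.5 107.7  61.2] spin 2.9 rows>= 1.912589867169645
row [161.3 193.7  61.6] spin 2.9 rows>= 1.72
```

```bash
python3 -m inch '30 10 30 0; 62 28 60 1; 91 47 84 2; 120 70 80 3; 145 90 70 3; 161 108 61 3; 161 108 61 3; 161 108 61 3'; python3 go.py 552,1,14,90
```

```text
clock: 21.95
tool_pos: [0.5504, 0.0017, 0.0988]
eef_rot: [0.708, -0.0, -0.0, -0.706]
contact_force: [-0.2, 0.5, 0.6]
opening: 0.948
t 21.9 pos [550.4   1.7  98.8] yaw 90.0 F [-0.2  0.5  0.6] open 0.948
row [ 1.7 84.8 -0.3] spin -0.0 rows>= 1.6956131709802071
```

```bash
python3 -m inch '1 25 0 0; 1 50 0 0; 1 70 0 0; 1 80 0 0; 1 84 0 0; 1 84 0 0'; python3 go.py; python3 -m inch '0 0 0 0; 0 0 0 0; 0 0 0 0; 0 0 0 0; 0 0 0 0;0 0 0 0; 0 -4 0 0;0 -15 0 0; 0 -40 0 0; 0 -80 0 0' -1 20; python3 -c "
from h import *
s=snap('side','side11.png')"
```

```text
clock: 22.55
tool_pos: [0.5529, 0.0015, 0.0166]
eef_rot: [0.708, 0.001, 0.001, -0.706]
contact_force: [1.3, -0.1, -0.0]
opening: 0.95
t 22.6 pos [552.9   1.5  16.6] yaw 90.0 F [ 1.3 -0.1 -0. ] open 0.950
clock: 23.55
tool_pos: [0.5514, 0.001, 0.0961]
eef_rot: [0.709, -0.001, -0.0, -0.706]
contact_force: [0.9, -0.1, -1.5]
opening: 0.51
```

View pics/side11.png

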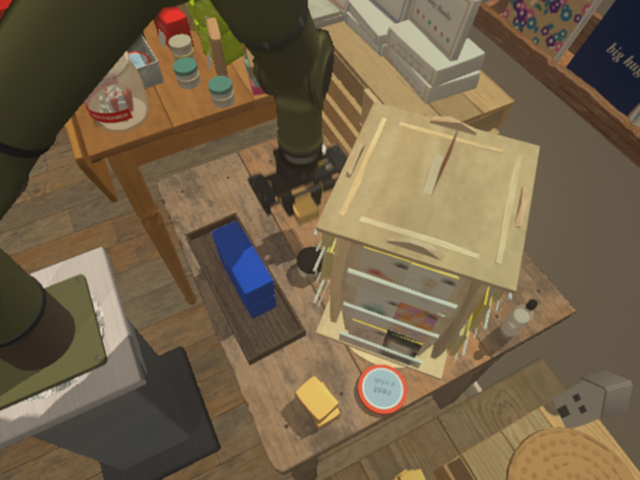

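```bash
python3 go.py 500,10,170,90 396,-66,170,93 396,-66,132,93
```

```text
t 23.6 pos [555.1   2.1 102.7] yaw 90.0 F [-0.5  1.1  1.8] open 0.515
row [-54.5 -67.8   7.7] spin -0.0 rows>= 1.7469389425726405
row [-158.5  -68.6  -68.3] spin -3.0 rows>= 2.5761987500967383
row [-158.8  -30.6  -68.3] spin -3.0 rows>= 0.76
```

```bash
python3 -m inch '-10 -40 2 0; -30 -68 5 0; -55 -68 8 0; -90 -68 -17 -1; -120 -68 -40 -2; -145 -68 -58 -3; -158 -68 -68 -3; -158 -68 -68 -3; -158 -68 -68 -3; -158 -68 -68 -3'; python3 go.py 395.7,-66,132,93;
```

```text
clock: 24.6
tool_pos: [0.3965, -0.0652, 0.1644]
eef_rot: [0.708, 0.02, -0.017, -0.706]
contact_force: [-1.0, -0.6, -1.5]
opening: 0.511
t 24.6 pos [396.5 -65.2 164.4] yaw 93.0 F [-1.  -0.6 -1.5] open 0.511
row [-1.  32.4 -0.6] spin -0.0 rows>= 0.6477861320665517
```

```bash
python3 -m inch '-1 12 -1 0; -1 24 -1 0; -1 31 -1 0; -1 32 -1 0; -1 32 -1 0; -1 32 -1 0'; python3 go.py; python3 -c "
from h import *
s=snap('side','side12.png')"
```

```text
clock: 25.2
tool_pos: [0.3949, -0.0666, 0.132]
eef_rot: [0.708, 0.02, -0.017, -0.706]
contact_force: [-0.1, 0.5, -2.0]
opening: 0.509
t 25.2 pos [394.9 -66.6 132. ] yaw 93.0 F [-0.1  0.5 -2. ] open 0.509
```

View pics/side12.png

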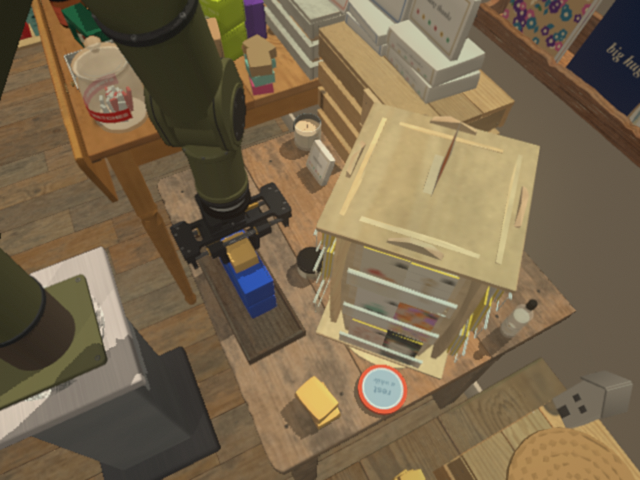

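```bash
python3 -m inch '0 1 0 0; 0 2 0 0; 0 3 0 0; 0 3 0 0'; python3 go.py; python3 -m inch '0 0 0 0; 0 0 0 0; 0 0 0 0; 0 0 0 0; 0 -20 0 0; 0 -50 0 0; 0 -80 0 0;0 -80 0 0;0 -80 0 0' 0.9;  python3 - <<'E'
from fitb import *
S={n:snap(n,n+'13.png') for n in('side','top')}
Y={n:yel(S[n],n) for n in S}
h=hullmask(Y['side'],(255,242),25)
fit(S,{'side':h},[.3957,-.0665,.127,np.radians(93)],SOAP)
E
python3 go.py
```

```text
clock: 25.65
tool_pos: [0.3947, -0.067, 0.1308]
eef_rot: [0.708, 0.021, -0.016, -0.705]
contact_force: [-3.6, 0.9, 28.6]
opening: 0.512
t 25.6 pos [394.7 -67.  130.8] yaw 93.0 F [-3.6  0.9 28.6] open 0.512
clock: 26.55
tool_pos: [0.3937, -0.0676, 0.2091]
eef_rot: [0.708, 0.019, -0.017, -0.706]
contact_force: [0.4, -0.9, 0.0]
opening: 0.95
fit [ 0.3942 -0.0671  0.127   1.5628] yawdeg 89.5 cost 0.131
t 26.6 pos [393.  -67.5 208.2] yaw 92.9 F [-1.2 -0.4  0.5] open 0.946
```

View pics/side13.png

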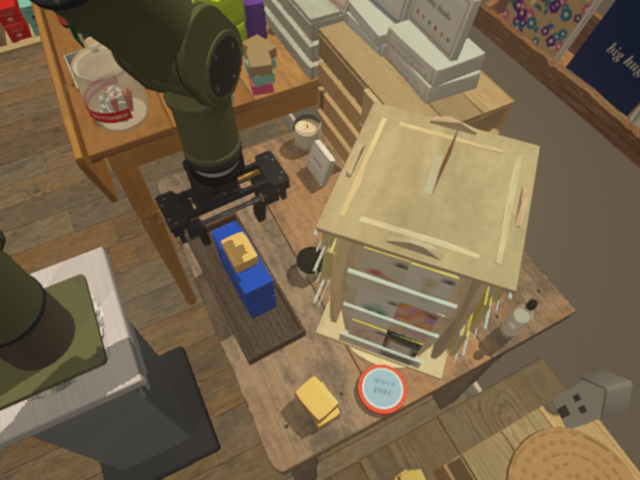

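View pics/top13.png

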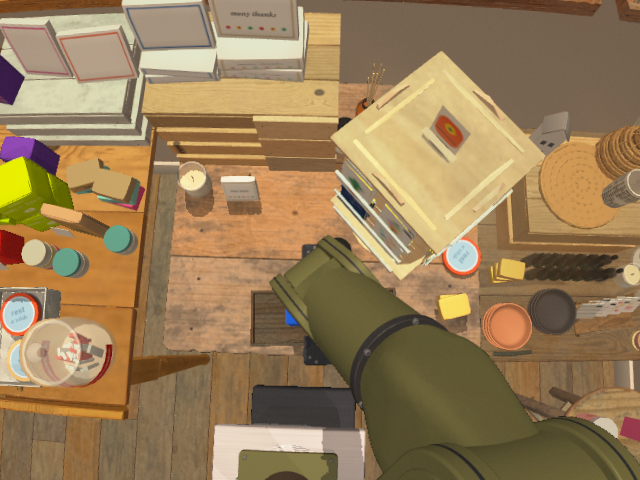

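```bash
python3 - <<'E'
from fitb import *
from scipy.optimize import least_squares
S={n:r.snapshot(n) for n in('side','top')}
Y={n:yel(S[n],n) for n in S}
T={'top':hullmask(Y['top'],(306,454),22),'side':hullmask(Y['side'],(401,318),22)}
P=(.063,.045,.001)
for use in(['top'],['side']): fit(S,{n:T[n] for n in use},[.411,-.34,.052,np.radians(104)],P)
p,_=fit(S,T,[.411,-.34,.052,np.radians(104)],P,fixz=False)
ims=[]
for n,(r0,c0) in(('top',(270,415)),('side',(365,280))):
    im=cv2.resize(cv2.cvtColor(S[n]['frame'][r0:r0+75,c0:c0+75],cv2.COLOR_RGB2BGR),(395,395),interpolation=cv2.INTER_CUBIC);k=395/75
    for z,col in((.039,(0,0,255)),):
        q=(proj(S[n],corners([p[0],p[1],z,p[3]],SOAP))-[c0-.5,r0-.5])*k
        cv2.polylines(im,[cv2.convexHull(q.astype(np.float32)).astype(int)],True,col,1)
    ims.append(im)
cv2.imwrite('pics/h2.png',np.hstack(ims))
E
python3 go.py
```

```text
fit [ 0.4133 -0.3374  0.052   1.787 ] yawdeg 102.4 cost 0.097
fit [ 0.4092 -0.3495  0.052   1.7068] yawdeg 97.8 cost 0.227
fit [ 0.413  -0.3396  0.0438  1.7808] yawdeg 102.0 cost 0.373
t 26.8 pos [393.  -67.2 208.2] yaw 93.0 F [-0.3  0.1 -0.6] open 0.951
```

View pics/h2.png

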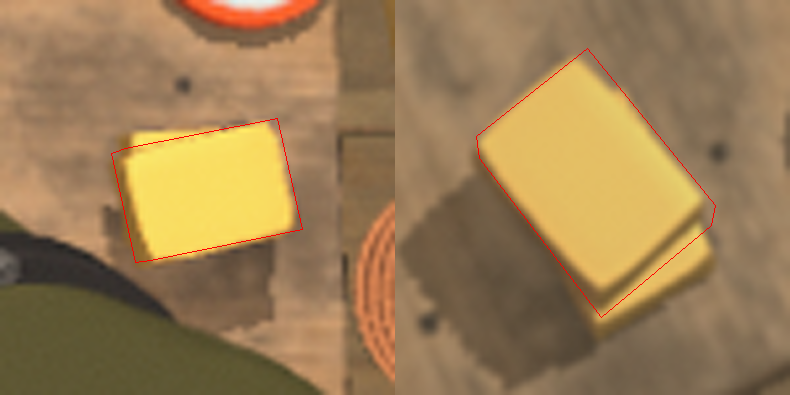

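```bash
python3 - <<'E'
import io,contextlib
with contextlib.redirect_stdout(io.StringIO()):
    from fit0 import *
k=395/75
t=[(415-.5+x/k,270-.5+y/k) for x,y in[(118,155),(272,122),(298,230),(150,262)]]
s_=[(280-.5+(x-395)/k,365-.5+y/k) for x,y in[(575,55),(480,140),(605,295),(705,205)]]
fit('free',.045,.063,t,s_,init(t,.05)+[.22])
fit('top',.045,.063,t,[],init(t,.05)+[.22])
fit('side',.045,.063,[],s_,init(t,.05)+[.22])
for L in((s_,'side'),(t,'top')):
    for z in(.052,):
        P=[atz(S[L[1]],u[::-1],z) for u in L[0]];print(L[1],np.mean(P,0),[np.linalg.norm(P[i]-P[i-1]) for i in range(4)])
E
```

```text
free [ 0.4121 -0.3385  0.0481  0.2396] rms 0.7061937520223447
top [ 0.4126 -0.341   0.0397  0.2337] rms 0.3321801339162066
side [ 0.4164 -0.3306  0.0122  0.243 ] rms 0.565116152639712
side [ 0.4116 -0.3392  0.052 ] [np.float64(0.06186172622188213), np.float64(0.04036979852964782), np.float64(0.060878583546730335), np.float64(0.041237548463587854)]
top [ 0.4117 -0.3378  0.052 ] [np.float64(0.04367179907229863), np.float64(0.06424699113904986), np.float64(0.043773610204984444), np.float64(0.06137901062695638)]
```

```bash
python3 go.py 370,-130,180,30 350,-210,180,13.6 395,-320,120,13.6 412,-338.5,100,13.6; python3 -c "
from plant import r
print(r.get_state()['q'])"
```

```text
t 26.9 pos [393.2 -67.1 208.3] yaw 93.0 F [ 0.7 -0.4  0.3] open 0.948
row [-26.4  28.5 -61.5] spin 63.0 rows>= 7.330723128602667
row [ -50.5   28.8 -140.4] spin 79.4 rows>= 1.9091967403958097
row [ -11.3   89.2 -252.4] spin 79.4 rows>= 2.66270539113887
row [   4.7  109.2 -271.7] spin 79.4 rows>= 0.6422616289332566
[ 0.51501519  0.55489264 -0.70539246  2.23925827  0.69002553  0.57212454
 -0.6661395 ]
```

```bash
python3 -m inch '0 10 0 8.5; -4 20 -10 17; -8 28 -20 25.5; -12 28 -30 34; -18 28 -40 42; -22 28 -50 50; -26 28 -61 58; -34 28 -85 66; -42 28 -112 74; -50 28 -140 79.4' 1; python3 -m inch '0 0 0 0'; python3 go.py 350,-210,180,13.6 390,-320,120,13.6 412,-338.5,100,13.6
```

```text
clock: 27.85
tool_pos: [0.3507, -0.2102, 0.1811]
eef_rot: [0.555, -0.437, 0.44, -0.554]
contact_force: [0.8, -0.5, 0.2]
opening: 1.003
clock: 27.95
tool_pos: [0.3496, -0.213, 0.1809]
eef_rot: [0.555, -0.438, 0.441, -0.552]
contact_force: [-0.5, -0.3, -0.1]
opening: 1.001
t 27.9 pos [ 349.6 -213.   180.9] yaw 13.1 F [-0.5 -0.3 -0.1] open 1.001
row [-2.9  0.9  1.1] spin -0.5 rows>= 0.06380547924699283
row [113.   61.5  15.2] spin -0.5 rows>= 2.6305892875931813
row [135.9  81.6  32.4] spin -0.5 rows>= 0.7003570517957252
```

```bash
python3 -m inch '38 20 4 0; 76 40 9 0; 113 61 15 0; 128 75 26 0; 136 82 32 0; 136 82 32 0; 136 82 32 0; 136 82 32 0'; python3 go.py 411.7,-338.5,44,13.6;python3 -c "
from h import *
s=snap('side','side14.png')"
```

```text
clock: 28.75
tool_pos: [0.4138, -0.3335, 0.1007]
eef_rot: [0.556, -0.436, 0.438, -0.555]
contact_force: [-0.0, 0.2, 0.1]
opening: 1.001
t 28.8 pos [ 413.8 -333.5  100.7] yaw 13.6 F [-0.   0.2  0.1] open 1.001
row [ 4.2 56.7 -3.3] spin 0.0 rows>= 1.1390178372372222
```

View pics/side14.png

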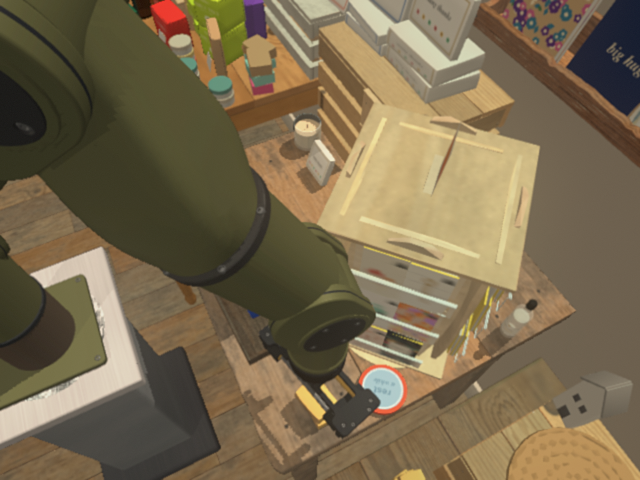

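```bash
python3 -m inch '4 25 -3 0; 4 45 -3 0; 4 55 -3 0; 4 58 -3 0; 4 58 -3 0; 4 58 -3 0';  python3 go.py; python3 -m inch '0 0 0 0; 0 0 0 0; 0 0 0 0; 0 0 0 0; 0 0 0 0;0 0 0 0; 0 -4 0 0;0 -15 0 0; 0 -40 0 0; 0 -70 0 0' -1 20; python3 go.py 350,-210,180,13.6 ; python3 -c "
from h import *
s=snap('side','side15.png')"
```

```text
clock: 29.4
tool_pos: [0.4127, -0.3396, 0.0428]
eef_rot: [0.556, -0.436, 0.439, -0.555]
contact_force: [0.6, -0.1, 0.9]
opening: 0.998
t 29.4 pos [ 412.7 -339.6   42.8] yaw 13.6 F [ 0.6 -0.1  0.9] open 0.998
clock: 30.4
tool_pos: [0.4114, -0.3388, 0.1125]
eef_rot: [0.556, -0.437, 0.438, -0.555]
contact_force: [0.8, -0.5, -0.8]
opening: 0.712
t 30.4 pos [ 411.4 -338.8  112.5] yaw 13.6 F [ 0.8 -0.5 -0.8] open 0.712
row [-139.5  -67.8  -29.5] spin -0.0 rows>= 3.157251541064387
```

View pics/side15.png

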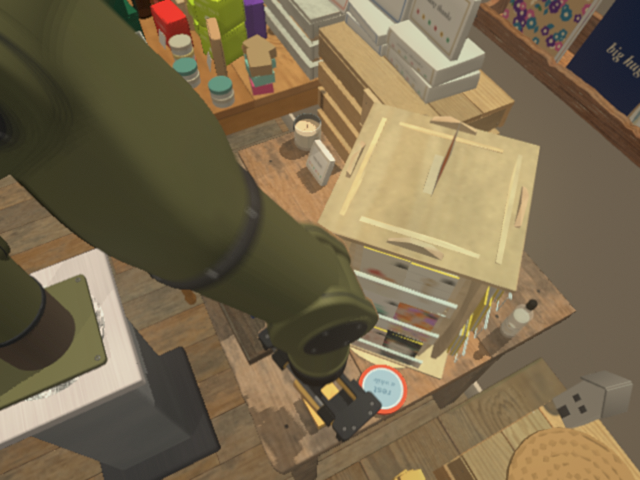

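```bash
python3 go.py 350,-220,200,13.6 394.7,-66.5,200,3; python3 -m inch '-30 -40 -10 0; -60 -88 -20 0; -95 -88 -30 0; -129 -88 -32 0; -129 -88 -32 0;-129 -88 -32 0'; python3 go.py 394.7,-66.5,200,3
```

```text
t 30.4 pos [ 413.6 -340.4  117.1] yaw 13.5 F [0.7 0.5 1.6] open 0.714
row [-131.3  -84.1  -33.2] spin -0.1 rows>= 3.18850754061023
row [-270.1  -84.9   46.1] spin 10.5 rows>= 3.1975202892241357
clock: 31.05
tool_pos: [0.3507, -0.2209, 0.2001]
eef_rot: [0.556, -0.435, 0.439, -0.555]
contact_force: [-0.4, -0.9, -0.2]
opening: 0.71
t 31.1 pos [ 350.7 -220.9  200.1] yaw 13.6 F [-0.4 -0.9 -0.2] open 0.710
row [-139.7   -0.4   79.1] spin 10.6 rows>= 3.2100121802084756
```

```bash
python3 -m inch '-35 0 15 2; -70 0 35 5; -105 0 58 8; -130 0 73 10.5; -140 0 79 10.5; -140 0 79 10.5; -140 0 79 10.5; -140 0 79 10.5'; python3 go.py 394.7,-66.5,160,3;python3 -c "
from h import *
s=snap('side','side16.png');s=snap('top','top16.png')"
```

```text
clock: 31.85
tool_pos: [0.3944, -0.068, 0.1989]
eef_rot: [0.513, -0.486, 0.489, -0.512]
contact_force: [0.2, -0.1, -1.7]
opening: 0.715
t 31.9 pos [394.4 -68.  198.9] yaw 2.9 F [ 0.2 -0.1 -1.7] open 0.715
row [-1.6 38.9  0.3] spin -0.1 rows>= 0.7792012942921035
```

View pics/side16.png

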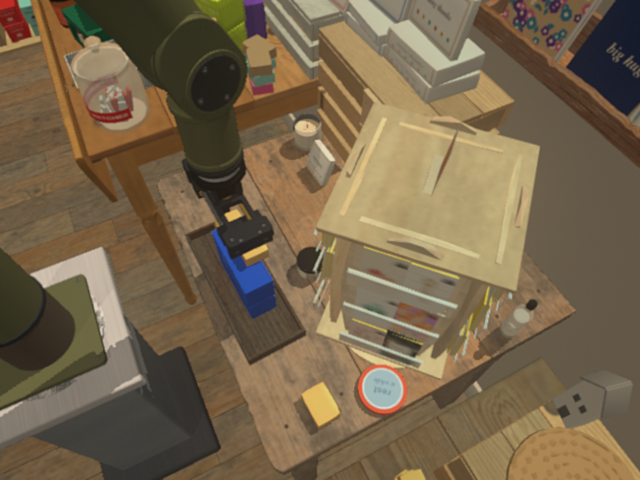

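View pics/top16.png

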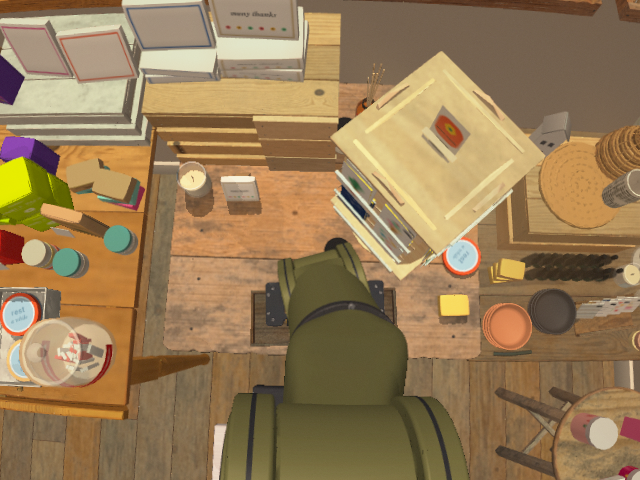

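```bash
python3 - <<'E'
from fitb import *
s=r.snapshot('side');st=r.get_state();p=st['tool_pos']
im=cv2.cvtColor(s['frame'],cv2.COLOR_RGB2BGR)
for c,z,col,D,y in(((.3942,-.067),.127,(0,255,0),SOAP,93),((p[0],p[1]),p[2]-.0168+.013,(0,0,255),SOAP,93),((.3957,-.0655),.0865,(255,255,0),CART,93)):
    q=proj(s,corners([c[0],c[1],z,np.radians(y)],D));cv2.polylines(im,[cv2.convexHull(q.astype(np.float32)).astype(int)],True,col,1)
cv2.imwrite('pics/ov16.png',cv2.resize(im[180:330,170:320],(600,600)))
E
```

```text
(no output)
```

View pics/ov16.png

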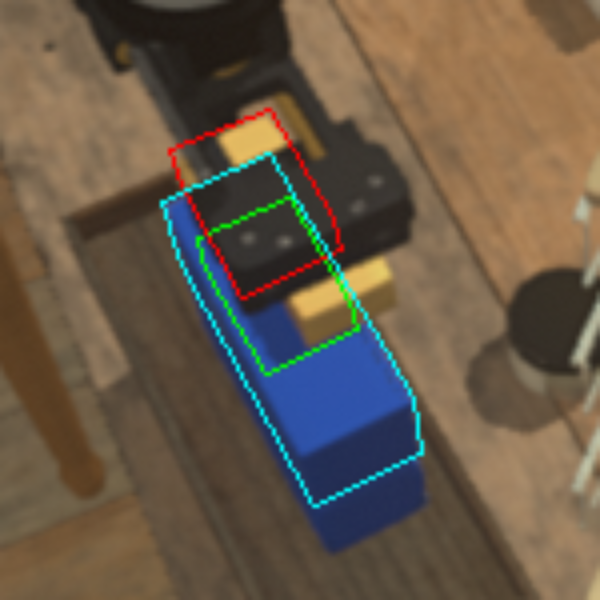

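```bash
python3 go.py 394.7,0,230,3 500,80,150,3 500,80,20,3; 
```

```text
t 32.0 pos [394.3 -67.5 199. ] yaw 2.9 F [-0.2 -0.6 -1.3] open 0.709
row [-67.3 -31.3   3.9] spin -0.1 rows>= 1.4858067197507845
row [-142.1   48.7  112.9] spin -0.1 rows>= 3.0911544768904706
row [-142.6  178.7  112.7] spin -0.1 rows>= 2.6
```

```bash
python3 -m inch '-20 -20 0 0; -45 -31 4 0; -68 -20 30 0; -95 0 58 0; -120 25 86 0; -142 49 113 0; -142 95 113 0; -142 130 113 0; -142 145 113 0; -142 145 113 0'; python3 go.py 500,80,19,3;python3 -c "
from h import *
s=snap('side','side17.png');s=snap('top','top17.png')"
```

```text
clock: 33.0
tool_pos: [0.4988, 0.08, 0.0516]
eef_rot: [0.515, -0.486, 0.487, -0.511]
contact_force: [0.2, -0.5, -1.3]
opening: 0.713
t 33.0 pos [498.8  80.   51.6] yaw 3.0 F [ 0.2 -0.5 -1.3] open 0.713
row [-0.1 32.6  1.3] spin 0.0 rows>= 0.6531132955276817
```

View pics/side17.png

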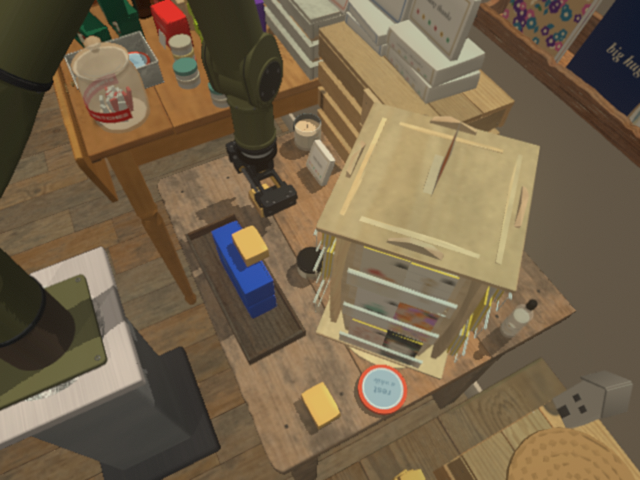

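View pics/top17.png

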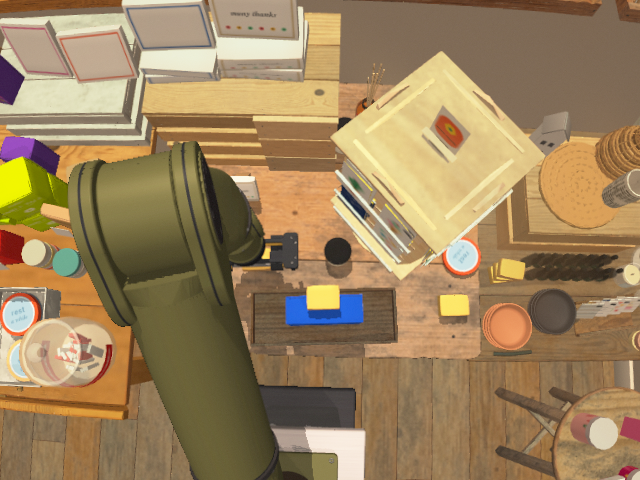

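```bash
python3 -m inch '0 15 1 0; 0 27 1 0; 0 32 1 0; 0 34 1 0; 0 34 1 0'; python3 -m inch '0 0 0 0; 0 0 0 0; 0 0 0 0; 0 0 0 0; 0 -20 0 0; 0 -50 0 0; 0 -90 0 0;0 -130 0 0;0 -130 0 0' 1;  python3 - <<'E'
from fitb import *
S={n:snap(n,n+'18.png') for n in('side','top')}
Y={n:yel(S[n],n) for n in S}
P=(.063,.045,.001)
T={'side':hullmask(Y['side'],(245,250),20),'top':hullmask(Y['top'],(297,323),20)}
fit(S,{'top':T['top']},[.413,-.067,.14,np.radians(92)],P)
fit(S,{'side':T['side']},[.413,-.067,.127,np.radians(92)],SOAP)
B={n:hsvmask(S[n],'blue') for n in S}
fit(S,{'side':hullmask(B['side'],(265,250),35)},[.3957,-.066,.059,np.radians(93)],(.15,.055,.11))
fit(S,{'top':hullmask(B['top']|Y['top'],(308,324),35)},[.3957,-.066,.059,np.radians(93)],(.15,.055,.11),others=[([.413,-.067,.127,np.radians(92)],(.08,.07,.03))])
E
python3 go.py
```

```text
clock: 33.6
tool_pos: [0.5014, 0.0808, 0.02]
eef_rot: [0.513, -0.485, 0.488, -0.513]
contact_force: [-0.0, -0.7, -1.6]
opening: 0.714
clock: 34.5
tool_pos: [0.5038, 0.0819, 0.1542]
eef_rot: [-0.511, 0.484, -0.49, 0.515]
contact_force: [0.3, -0.5, 0.4]
opening: 1.002
fit [ 0.4174 -0.0626  0.14    1.5967] yawdeg 91.5 cost 0.064
fit [ 0.4172 -0.0618  0.127   1.6014] yawdeg 91.8 cost 0.072
fit [ 0.3951 -0.0644  0.059   1.6109] yawdeg 92.3 cost 0.052
fit [ 0.3966 -0.0658  0.059   1.6359] yawdeg 93.7 cost 0.097
t 34.6 pos [501.4  81.2 150.5] yaw 3.0 F [ 0.6 -0.  -1.1] open 0.997
```

View pics/top18.png

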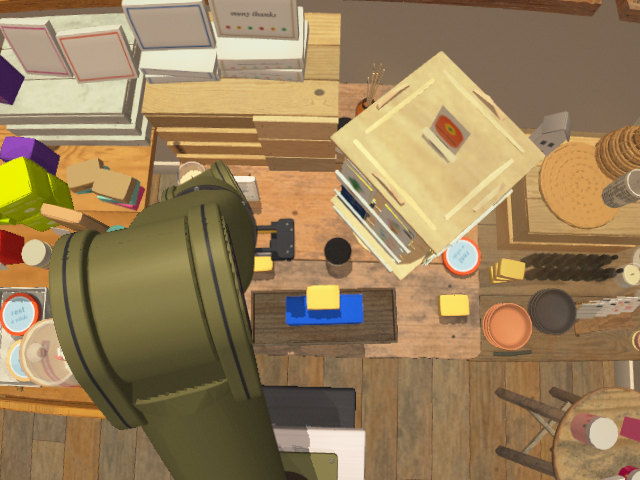

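```bash
python3 go.py 470,40,195,3 417,-62.5,195,1.7 417,-62.5,131,1.7
```

```text
t 34.6 pos [501.4  81.2 150.5] yaw 3.0 F [ 0.6 -0.  -1.1] open 0.997
row [ 39.6 -44.5 -33.3] spin 0.0 rows>= 1.3654920347348594
row [139.2 -44.4 -91.7] spin 1.3 rows>= 2.3078344827998385
row [138.9  19.6 -91.9] spin 1.3 rows>= 1.2799999999999998
```

```bash
python3 -m inch '20 -30 -16 0; 40 -44 -33 0; 75 -44 -53 1; 110 -44 -75 1; 139 -44 -92 1; 139 -44 -92 1; 139 -44 -92 1; 139 -44 -92 1'; python3 go.py 417.2,-62.5,131,1.7
```

```text
clock: 35.4
tool_pos: [0.4168, -0.0612, 0.1934]
eef_rot: [0.509, -0.489, 0.492, -0.509]
contact_force: [1.0, 0.8, 0.9]
opening: 0.998
t 35.4 pos [416.8 -61.2 193.4] yaw 2.1 F [1.  0.8 0.9] open 0.998
row [ 1.2 62.4  0.2] spin 0.4 rows>= 1.2489455722861598
```

```bash
python3 -m inch '1 25 0 0; 1 45 0 0; 1 57 0 0; 1 62 0 0; 1 62 0 0'; python3 go.py; python3 -m inch '0 0 0 0; 0 0 0 0; 0 0 0 0; 0 0 0 0; 0 0 0 0;0 -1 0 0; 0 -5 0 0;0 -12 0 0;0 -12 0 0' -1 20; python3 go.py 395.5,-66,148,3 395.5,-66,134,3
```

```text
clock: 35.9
tool_pos: [0.4167, -0.0624, 0.1314]
eef_rot: [0.51, -0.489, 0.492, -0.509]
contact_force: [0.3, 0.2, -0.1]
opening: 1.001
t 35.9 pos [416.7 -62.4 131.4] yaw 2.2 F [ 0.3  0.2 -0.1] open 1.001
clock: 36.8
tool_pos: [0.4169, -0.0635, 0.1448]
eef_rot: [-0.509, 0.489, -0.493, 0.509]
contact_force: [1.2, -0.7, -2.1]
opening: 0.711
t 36.8 pos [416.9 -63.5 144.8] yaw 2.0 F [ 1.2 -0.7 -2.1] open 0.711
row [  1.7  -3.2 -21.5] spin -1.0 rows>= 0.4354392250142072
row [  1.7  10.8 -21.5] spin -1.0 rows>= 0.28
```

```bash
python3 -m inch '0 -3 -7 0; 1 -3 -15 -1; 2 -3 -21 -1; 2 -3 -21 -1; 2 0 -21 -1; 2 5 -21 -1; 2 9 -21 -1; 2 11 -21 -1; 2 11 -21 -1'; python3 go.py 395.5,-66,131.5,3
```

```text
clock: 37.7
tool_pos: [0.3956, -0.0661, 0.1327]
eef_rot: [0.514, -0.485, 0.488, -0.513]
contact_force: [0.2, 1.1, -1.6]
opening: 0.709
t 37.7 pos [395.6 -66.1 132.7] yaw 3.1 F [ 0.2  1.1 -1.6] open 0.709
row [-0.1  1.2 -0.1] spin 0.1 rows>= 0.024673206318515484
```

```bash
python3 -m inch '0 1 0 0; 0 1 0 0; 0 1 0 0'; python3 -m inch '0 0 0 0; 0 0 0 0; 0 0 0 0; 0 0 0 0; 0 -20 0 0; 0 -60 0 0; 0 -60 0 0' 1; python3 go.py 470,40,190,3 501.5,81,100,3 501.5,81,17,3
```

```text
clock: 38.0
tool_pos: [0.3957, -0.0662, 0.1325]
eef_rot: [0.513, -0.485, 0.488, -0.513]
contact_force: [-1.1, 1.3, 8.9]
opening: 0.712
clock: 38.7
tool_pos: [0.3974, -0.0661, 0.1949]
eef_rot: [-0.512, 0.484, -0.49, 0.514]
contact_force: [1.0, -0.1, -0.7]
opening: 1.005
t 38.7 pos [397.4 -66.1 194.9] yaw 3.0 F [ 1.  -0.1 -0.7] open 1.005
row [-102.1    5.2   78.1] spin 0.0 rows>= 2.5727912089062954
row [-141.8   95.3  110.9] spin 0.0 rows>= 2.075885353289049
row [-142.1  178.3  110.2] spin 0.0 rows>= 1.6599999999999997
```

```bash
python3 -m inch '-34 0 26 0; -68 2 52 0; -102 8 78 0; -122 50 95 0; -142 95 111 0; -142 130 111 0; -142 130 111 0; -142 130 111 0'; python3 -c "
from h import *
s=snap('side','side19.png');s=snap('top','top19.png')
im=cv2.imread('pics/side19.png');cv2.imwrite('pics/z19.png',np.hstack([cv2.resize(im[170:320,180:330],(400,400)),cv2.resize(cv2.imread('pics/top19.png')[220:370,250:400],(400,400))]))"; python3 go.py 501.4,81,17,3
```

```text
clock: 39.5
tool_pos: [0.4982, 0.0805, 0.0615]
eef_rot: [0.514, -0.485, 0.488, -0.512]
contact_force: [0.2, -0.0, -0.6]
opening: 1.003
t 39.6 pos [499.7  80.6  63.3] yaw 3.0 F [ 0.3  1.2 -0.9] open 0.998
row [-0.5 46.3  1.6] spin -0.0 rows>= 0.9268797529461356
```

View pics/z19.png

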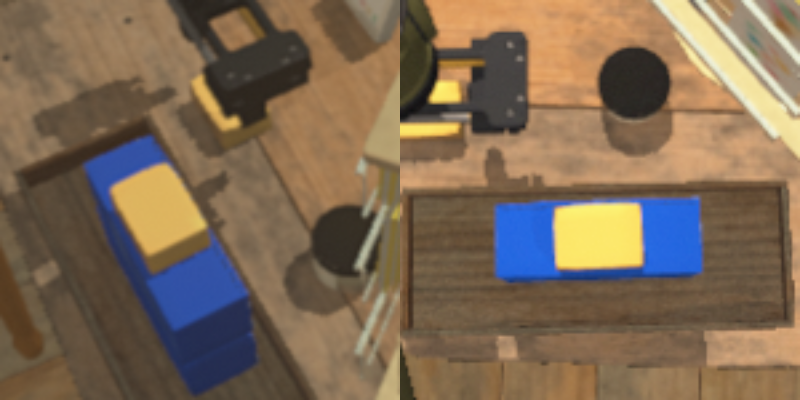

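```bash
python3 - <<'E'
from fitb import *
S={n:r.snapshot(n) for n in('side','top')}
ims=[]
for n,(r0,c0) in(('top',(220,220)),('side',(160,220))):
    im=cv2.cvtColor(S[n]['frame'],cv2.COLOR_RGB2BGR)
    q=proj(S[n],corners([.5012,.081,.013,np.radians(93)],SOAP));cv2.polylines(im,[cv2.convexHull(q.astype(np.float32)).astype(int)],True,(0,0,255),1)
    ims.append(cv2.resize(im[r0:r0+80,c0:c0+80],(400,400)))
cv2.imwrite('pics/z20.png',np.hstack(ims))
E
```

```text
(no output)
```

View pics/z20.png

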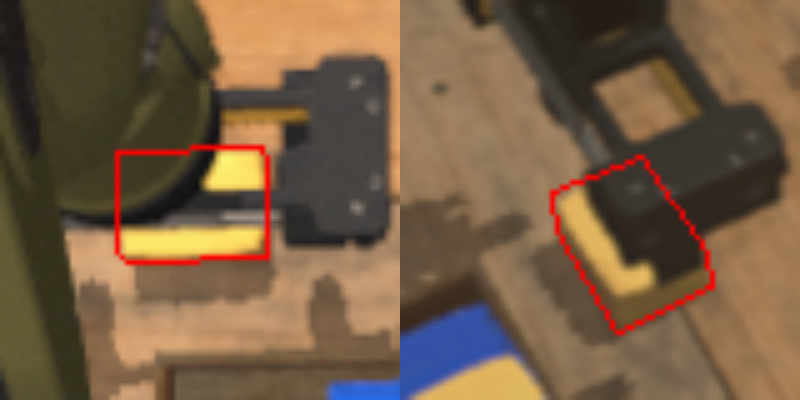

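```bash
python3 -m inch '0 20 1 0; 0 36 1 0; 0 44 1 0; 0 46 1 0; 0 46 1 0'; python3 go.py; python3 -m inch '0 0 0 0; 0 0 0 0; 0 0 0 0; 0 0 0 0; 0 0 0 0;0 -4 0 0; 0 -20 0 0;0 -60 0 0;0 -110 0 0; 0 -160 0 0' -1 20;python3 -m inch '0 -20 0 0; 0 -30 0 0; 0 -30 0 0'; python3 go.py 395.5,-66,205,3 395.5,-66,160,3
```

```text
clock: 40.2
tool_pos: [0.5006, 0.081, 0.0164]
eef_rot: [0.513, -0.485, 0.488, -0.513]
contact_force: [-0.1, -0.2, 0.4]
opening: 1.0
t 40.2 pos [500.6  81.   16.4] yaw 3.0 F [-0.1 -0.2  0.4] open 1.000
clock: 41.2
tool_pos: [0.4989, 0.0814, 0.1772]
eef_rot: [0.514, -0.485, 0.488, -0.512]
contact_force: [1.3, -0.1, -0.5]
opening: 0.714
clock: 41.5
tool_pos: [0.5001, 0.0817, 0.2065]
eef_rot: [-0.513, 0.485, -0.488, 0.513]
contact_force: [0.4, -0.8, -1.2]
opening: 0.711
t 41.5 pos [500.1  81.7 206.5] yaw 3.0 F [ 0.4 -0.8 -1.2] open 0.711
row [ 141.9    1.5 -112.2] spin 0.0 rows>= 3.618990438204159
row [ 141.8   46.5 -112.4] spin 0.0 rows>= 0.9
```

```bash
python3 -m inch '36 1 -28 0; 72 1 -56 0; 108 1 -86 0; 132 1 -105 0; 142 1 -112 0; 142 1 -112 0; 142 1 -112 0; 142 1 -112 0'; python3 go.py 395.5,-66,158,3; python3 - <<'E'
from fitb import *
s=r.snapshot('side');st=r.get_state();p=st['tool_pos']
im=cv2.cvtColor(s['frame'],cv2.COLOR_RGB2BGR)
for c,z,col,D,y in(((.3957,-.066),.127,(0,255,0),SOAP,93),((p[0],p[1]),p[2]-.0164+.013,(0,0,255),SOAP,93),((.3957,-.0655),.0865,(255,255,0),CART,93)):
    q=proj(s,corners([c[0],c[1],z,np.radians(y)],D));cv2.polylines(im,[cv2.convexHull(q.astype(np.float32)).astype(int)],True,col,1)
cv2.imwrite('pics/ov21.png',cv2.resize(im[180:330,170:320],(600,600)))
E
```

```text
clock: 42.3
tool_pos: [0.397, -0.0643, 0.2048]
eef_rot: [-0.513, 0.484, -0.487, 0.514]
contact_force: [0.4, -0.4, -1.0]
opening: 0.709
t 42.3 pos [397.  -64.3 204.8] yaw 3.2 F [ 0.4 -0.4 -1. ] open 0.709
row [ 1.5 46.8 -1.8] spin 0.2 rows>= 0.9375794450350357
```

View pics/ov21.png

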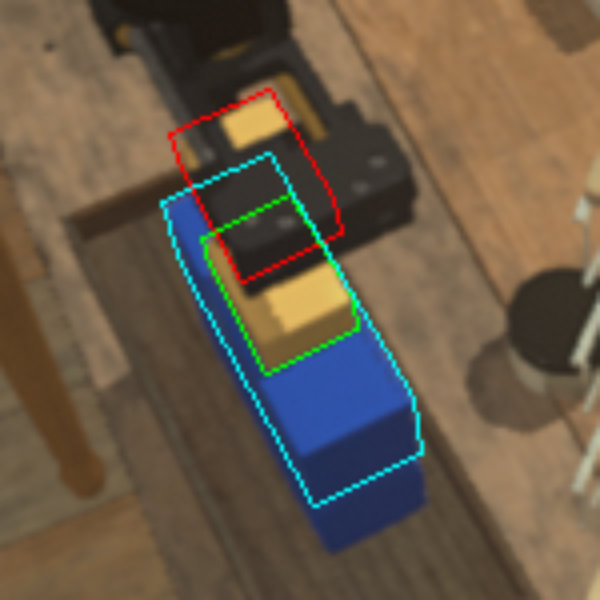

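Soap 1 is in place; soap 2 is above it. Lower and release.

```bash
python3 -m inch '1 20 -1 0; 1 36 -1 0; 1 44 -1 0; 1 46 -1 0; 1 46 -1 0;1 46 -1 0'; python3 go.py 395.5,-66,157,3
```

```text
clock: 42.95
tool_pos: [0.3952, -0.067, 0.1595]
eef_rot: [-0.513, 0.485, -0.488, 0.513]
contact_force: [-0.5, 0.0, -0.8]
opening: 0.709
t 43.0 pos [395.2 -67.  159.5] yaw 3.1 F [-0.5  0.  -0.8] open 0.709
row [-1.   2.5  0.4] spin 0.1 rows>= 0.053814239340111404
```

```bash
python3 -m inch '-1 1 0 0; -1 2 0 0;-1 2 0 0'; python3 -m inch '0 0 0 0; 0 0 0 0; 0 0 0 0; 0 0 0 0; 0 -20 0 0; 0 -50 0 0; 0 -50 0 0' 1; python3 go.py 350,-210,205,3 395,-310,120,0 410,-340,100,0
```

```text
clock: 43.25
tool_pos: [0.3947, -0.0662, 0.1572]
eef_rot: [0.513, -0.485, 0.488, -0.513]
contact_force: [0.3, 1.0, -0.5]
opening: 0.718
clock: 43.95
tool_pos: [0.396, -0.0661, 0.2093]
eef_rot: [-0.512, 0.484, -0.49, 0.514]
contact_force: [0.3, 0.5, -0.7]
opening: 0.994
t 44.0 pos [396.  -66.1 209.3] yaw 3.0 F [ 0.3  0.5 -0.7] open 0.994
row [141.3   4.5 -53.6] spin 0.0 rows>= 3.0234423088196314
row [243.2  90.2 -14.6] spin 3.0 rows>= 2.7748873851023217
row [273.8 110.4  -1.3] spin 3.0 rows>= 0.7810249675906661
```

```bash
python3 - <<'E'
from fitb import *
S={n:snap(n,n+'22.png') for n in('side','top')}
Y={n:yel(S[n],n) for n in S}
P=(.063,.045,.001)
T={'side':hullmask(Y['side'],(404,320),22),'top':hullmask(Y['top'],(305,454),20)}
a,_=fit(S,{'top':T['top']},[.41,-.34,.026,np.radians(92)],P)
b,_=fit(S,{'side':T['side']},[.41,-.34,.013,np.radians(92)],SOAP)
ims=[]
for n,(r0,c0) in(('top',(265,415)),('side',(365,280))):
    im=cv2.cvtColor(S[n]['frame'],cv2.COLOR_RGB2BGR)[r0:r0+80,c0:c0+80];im=cv2.resize(im,(400,400),interpolation=cv2.INTER_CUBIC)
    for p,col in((a,(0,0,255)),(b,(0,160,0))):
        q=(proj(S[n],corners([p[0],p[1],.013,p[3]],SOAP))-[c0-.5,r0-.5])*5;cv2.polylines(im,[cv2.convexHull(q.astype(np.float32)).astype(int)],True,col,1)
    ims.append(im)
cv2.imwrite('pics/z22.png',np.hstack(ims))
E
```

```text
fit [ 0.4157 -0.3439  0.026   1.5888] yawdeg 91.0 cost 0.065
fit [ 0.416  -0.3443  0.013   1.6139] yawdeg 92.5 cost 0.041
```

View pics/z22.png

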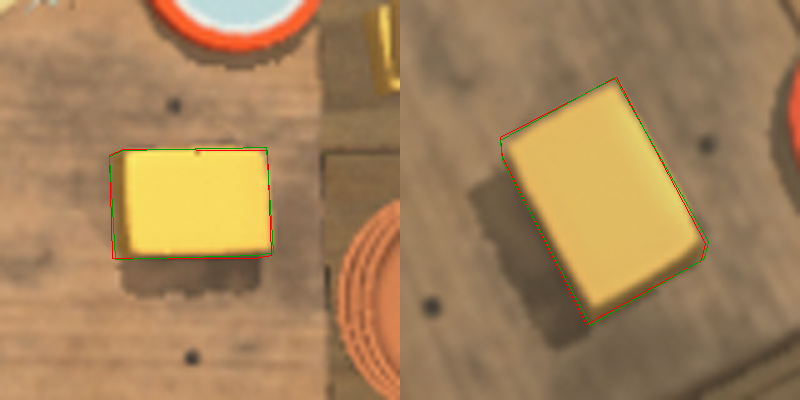

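View pics/side22.png

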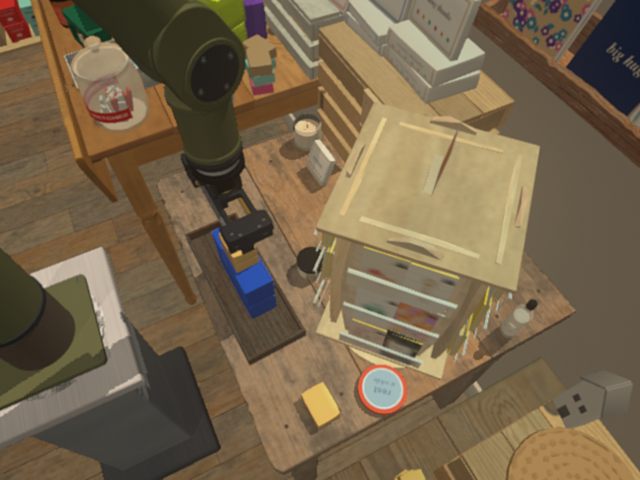

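```bash
python3 go.py 345,-215,205,2 390,-315,120,2 411.5,-342,100,2
```

```text
t 44.0 pos [394.8 -66.2 207.3] yaw 3.0 F [-0.3 -0.3 -0.3] open 1.002
row [146.    2.6 -57.5] spin 1.0 rows>= 3.137997478848878
row [247.9  88.2 -18.2] spin 1.0 rows>= 2.774887385102322
row [275.9 108.3   1.8] spin 1.0 rows>= 0.7978095010715279
```

```bash
python3 -m inch '40 0 -18 0; 85 2 -38 0; 120 2 -52 1; 146 10 -57 1; 180 35 -48 1; 215 60 -30 1; 248 88 -18 1; 268 104 -4 1; 276 108 2 1; 276 108 2 1' 0.73; python3 -m inch '0 0 0 0;0 0 0 0'; python3 go.py 411,-342,15,2;python3 -c "
from h import *
s=snap('side','side23.png')
im=cv2.imread('pics/side23.png');cv2.imwrite('pics/z23.png',cv2.resize(im[280:480,200:500],(780,520)))"
```

```text
clock: 45.05
tool_pos: [0.4114, -0.3418, 0.0988]
eef_rot: [0.509, -0.49, 0.492, -0.509]
contact_force: [0.6, -0.6, 0.7]
opening: 0.867
clock: 45.25
tool_pos: [0.411, -0.3406, 0.1008]
eef_rot: [0.509, -0.489, 0.492, -0.509]
contact_force: [-0.4, -0.1, 0.1]
opening: 0.865
t 45.2 pos [ 411.  -340.6  100.8] yaw 2.1 F [-0.4 -0.1  0.1] open 0.865
row [ 1.2 85.8 -0.2] spin 0.1 rows>= 1.716270750198174
```

View pics/z23.png

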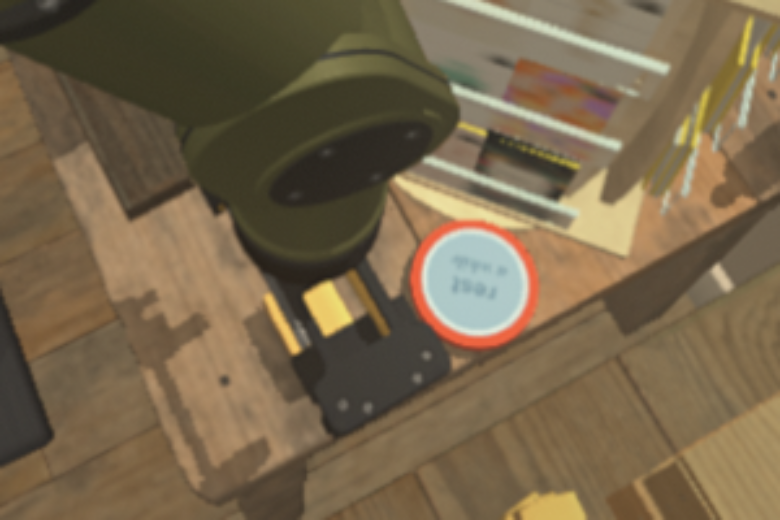

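```bash
python3 -m inch '1 30 0 0; 1 60 0 0; 1 78 0 0; 1 85 0 0; 1 85 0 0'; python3 go.py; python3 -m inch '0 0 0 0; 0 0 0 0; 0 0 0 0; 0 0 0 0; 0 0 0 0;0 -4 0 0; 0 -20 0 0;0 -60 0 0;0 -90 0 0; 0 -90 0 0' -1 20; python3 go.py 345,-215,225,2 ; python3 -c "
from h import *
s=snap('side','side24.png')
im=cv2.imread('pics/side24.png');cv2.imwrite('pics/z24.png',cv2.resize(im[280:480,200:500],(780,520)))"
```

```text
clock: 45.8
tool_pos: [0.4129, -0.3478, 0.0163]
eef_rot: [0.509, -0.487, 0.496, -0.507]
contact_force: [0.8, -10.1, -5.7]
opening: 0.866
t 45.8 pos [ 412.9 -347.8   16.3] yaw 1.9 F [  0.8 -10.1  -5.7] open 0.866
clock: 46.8
tool_pos: [0.4131, -0.3433, 0.1083]
eef_rot: [-0.509, 0.488, -0.494, 0.509]
contact_force: [0.4, -0.3, -0.1]
opening: 0.714
t 46.8 pos [ 413.1 -343.3  108.3] yaw 2.1 F [ 0.4 -0.3 -0.1] open 0.714
row [-129.9 -118.   -62.5] spin 0.1 rows>= 3.7257940042563433
```

View pics/z24.png

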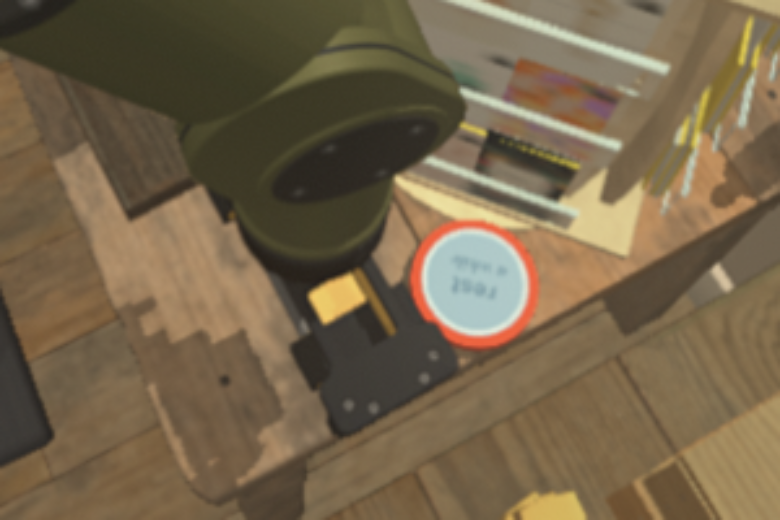

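```bash
python3 -m inch '-25 -35 -22 0; -55 -75 -45 0; -95 -110 -60 0; -130 -118 -63 0; -130 -118 -63 0; -130 -118 -63 0'; python3 go.py 392.5,-66,225,3
```

```text
clock: 47.45
tool_pos: [0.3431, -0.2141, 0.2219]
eef_rot: [0.51, -0.489, 0.491, -0.509]
contact_force: [-0.1, -0.8, -0.7]
opening: 0.71
t 47.5 pos [ 343.1 -214.1  221.9] yaw 2.2 F [-0.1 -0.8 -0.7] open 0.710
row [-146.1   -3.5   55. ] spin -0.8 rows>= 3.123119397594749
```

```bash
python3 -m inch '-36 -3 12 0; -74 -3 28 -1; -110 -3 42 -1; -135 -3 51 -1; -146 -3 55 -1; -146 -3 55 -1; -146 -3 55 -1; -146 -3 55 -1'; python3 go.py 392.5,-66,185,3; python3 - <<'E'
from fitb import *
S={n:snap(n,n+'25.png') for n in('side','top')}
s=S['side'];st=r.get_state();p=st['tool_pos']
im=cv2.cvtColor(s['frame'],cv2.COLOR_RGB2BGR)
for c,z,col,D,y in(((.3957,-.066),.153,(0,255,0),SOAP,93),((p[0]+.003,p[1]),p[2]-.0164+.013,(0,0,255),SOAP,93),((.3957,-.0655),.0865,(255,255,0),CART,93)):
    q=proj(s,corners([c[0],c[1],z,np.radians(y)],D));cv2.polylines(im,[cv2.convexHull(q.astype(np.float32)).astype(int)],True,col,1)
cv2.imwrite('pics/ov25.png',cv2.resize(im[170:320,170:320],(600,600)))
E
```

```text
clock: 48.25
tool_pos: [0.3928, -0.0684, 0.2244]
eef_rot: [0.513, -0.486, 0.488, -0.512]
contact_force: [0.0, -0.2, -0.6]
opening: 0.71
t 48.2 pos [392.8 -68.4 224.4] yaw 2.9 F [ 0.  -0.2 -0.6] open 0.710
row [-2.6 39.4 -0.2] spin -0.1 rows>= 0.7904857756631632
```

View pics/ov25.png

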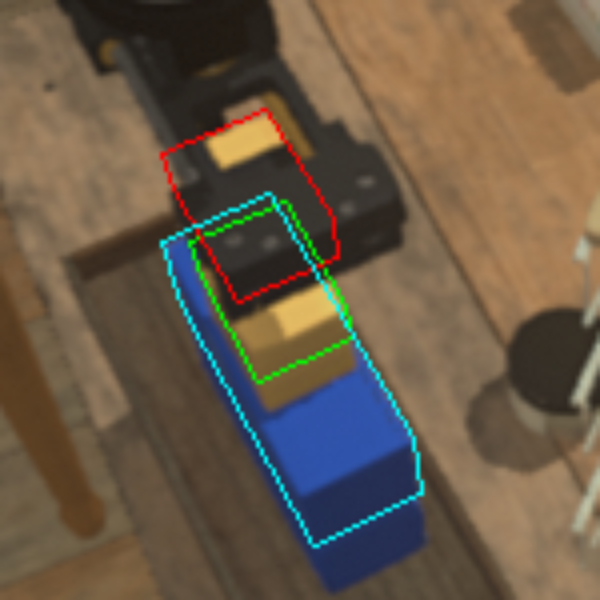

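View pics/side25.png

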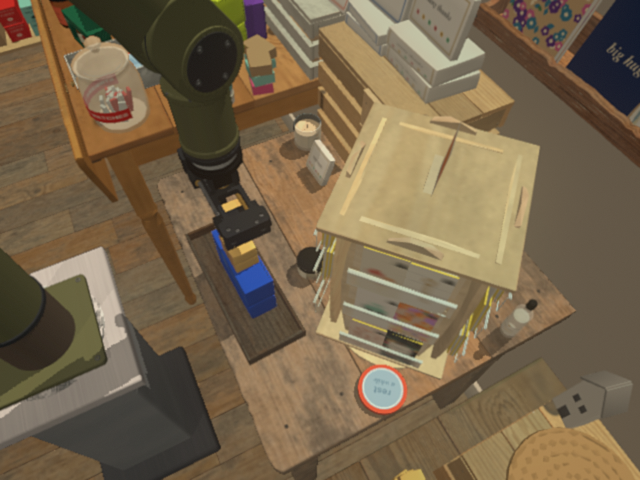

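```bash
python3 -m inch '-1 15 0 0; -2 28 0 0; -3 36 0 0; -3 39 0 0; -3 39 0 0;-3 39 0 0'; python3 go.py 392.5,-66,183,3
```

```text
clock: 48.95
tool_pos: [0.3935, -0.0642, 0.1863]
eef_rot: [0.513, -0.485, 0.488, -0.513]
contact_force: [-0.6, 0.1, -1.2]
opening: 0.713
t 49.0 pos [393.5 -64.2 186.3] yaw 3.0 F [-0.6  0.1 -1.2] open 0.713
row [ 1.7  3.3 -1.1] spin 0.0 rows>= 0.07799536813714038
```

```bash
python3 -m inch '1 1 0 0; 1 2 0 0; 1 3 0 0;1 3 0 0'; python3 go.py
```

```text
clock: 49.35
tool_pos: [0.3933, -0.0651, 0.183]
eef_rot: [0.513, -0.485, 0.488, -0.513]
contact_force: [-0.3, -0.2, -1.0]
opening: 0.715
t 49.4 pos [393.3 -65.1 183. ] yaw 3.0 F [-0.3 -0.2 -1. ] open 0.715
```

```bash
python3 -m inch '0 0.5 0 0; 0 1 0 0; 0 1 0 0'; python3 -m inch '0 0 0 0; 0 0 0 0; 0 0 0 0; 0 0 0 0; 0 0 0 0; 0 -15 0 0; 0 -50 0 0; 0 -80 0 0; 0 -80 0 0' 1; python3 go.py 440,120,250,3
```

```text
clock: 49.65
tool_pos: [0.3933, -0.065, 0.182]
eef_rot: [0.513, -0.485, 0.488, -0.513]
contact_force: [-0.2, 0.1, -1.9]
opening: 0.708
clock: 50.55
tool_pos: [0.3951, -0.0648, 0.2648]
eef_rot: [-0.512, 0.483, -0.49, 0.514]
contact_force: [0.1, 0.5, -0.6]
opening: 1.001
t 50.5 pos [395.1 -64.8 264.8] yaw 3.0 F [ 0.1  0.5 -0.6] open 1.001
row [-182.2   14.5   54.4] spin 0.0 rows>= 3.8141454657563743
```

```bash
python3 -m inch '-40 0 12 0; -80 0 26 0; -120 5 38 0; -150 10 46 0; -182 14 54 0; -182 14 54 0; -182 14 54 0; -182 14 54 0';  python3 - <<'E'
from fitb import *
S={n:snap(n,n+'26.png') for n in('side','top')}
ims=[]
Y={n:yel(S[n],n) for n in S}
P=(.063,.045,.001)
fit(S,{'top':hullmask(Y['top'],(300,324),25)},[.3955,-.066,.192,np.radians(93)],P)
fit(S,{'side':hullmask(Y['side'],(235,240),28)},[.3955,-.066,.153,np.radians(93)],(.063,.045,.078))
for n,(r0,c0) in(('top',(250,250)),('side',(180,170))):
    im=cv2.resize(cv2.cvtColor(S[n]['frame'][r0:r0+140,c0:c0+140],cv2.COLOR_RGB2BGR),(400,400),interpolation=cv2.INTER_CUBIC)
    ims.append(im)
cv2.imwrite('pics/z26.png',np.hstack(ims))
for nm in ['candle_open','low_tin','card_easel','coaster_pack']:
    print(nm,[[ (round(d['p'],2),d['centre']) for d in r.tip_of(n,nm)] for n in S])
E
```

```text
clock: 51.35
tool_pos: [0.4368, 0.1182, 0.247]
eef_rot: [0.514, -0.485, 0.488, -0.512]
contact_force: [-0.5, -0.8, 0.7]
opening: 1.001
fit [ 0.3989 -0.0641  0.192   1.6038] yawdeg 91.9 cost 0.062
fit [ 0.3969 -0.0637  0.153   1.6103] yawdeg 92.3 cost 0.040
candle_open [[(0.76, [144.4, 304.6]), (0.19, [243.0, 239.2])], [(0.71, [183.3, 195.0])]]
low_tin [[(0.97, [268.0, 313.4])], [(0.96, [257.0, 333.3])]]
card_easel [[(0.64, [174.7, 323.8])], [(0.7, [188.1, 242.3])]]
coaster_pack [[(0.89, [391.5, 381.7])], [(0.59, [258.5, 458.4])]]
```

View pics/z26.png

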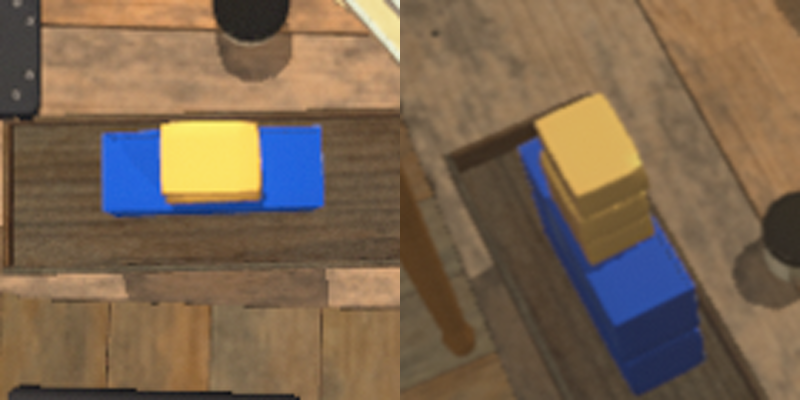

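View pics/top26.png

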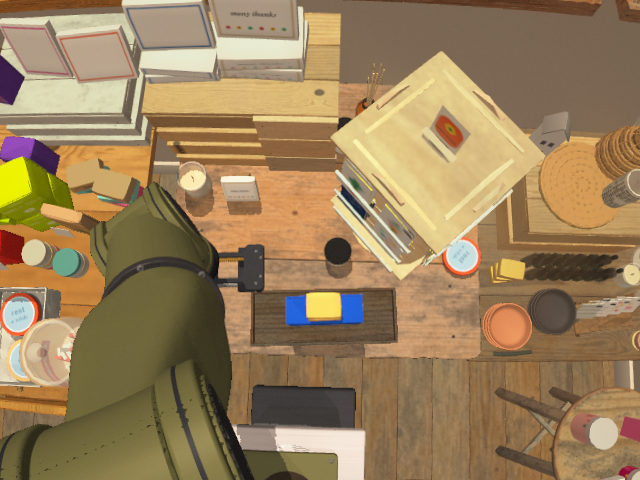

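```bash
python3 - <<'E'
from fitb import *
S={n:r.snapshot(n) for n in('side','top')}
Y={n:yel(S[n],n) for n in S}
ims=[]
for n,(r0,c0) in(('top',(270,285)),('side',(205,205))):
    im=cv2.resize(cv2.cvtColor(S[n]['frame'][r0:r0+80,c0:c0+80],cv2.COLOR_RGB2BGR),(400,400),interpolation=cv2.INTER_CUBIC)
    for c,z,col in(((.3957,-.066),.127,(0,255,0)),((.3957,-.066),.153,(255,0,255)),((.397,-.064),.179,(0,0,255))):
        q=(proj(S[n],corners([c[0],c[1],z,np.radians(92.5)],SOAP))-[c0-.5,r0-.5])*5;cv2.polylines(im,[cv2.convexHull(q.astype(np.float32)).astype(int)],True,col,1)
    ims.append(im)
cv2.imwrite('pics/z27.png',np.hstack(ims))
st=r.get_state();print(st['clock'],st['contact_force'])
E
```

```text
51.95 [-0.256  -0.7639  0.2664]
```

View pics/z27.png

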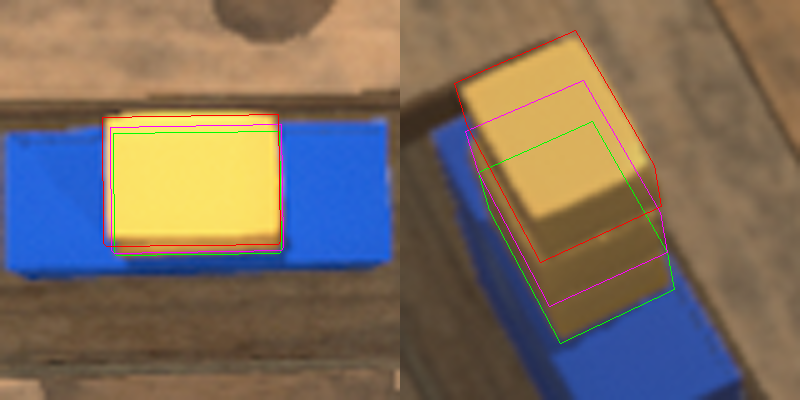

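```bash
python3 -c "
from plant import r
print(r.finish_job()); print(r.get_state()['clock'])"
```

```text
the job is handed in; nothing more can be done
None
the job is handed in; nothing more can be done
```

The gift pile is built in the tray and I handed the job in at about 52 s of the 210 s allowed; no verdict was reported.

**What I did:** I tipped both tall cartons over with a push near the top. I then laid them in the tray lengthwise, one on the other, and stacked the three soap cartons on the middle of the upper one. I found three soaps on the table, one on its own and a heap of two.

**Last checks from both cameras:**
- **Cartons:** each view put the stack within about 1 mm of the other in position, near (0.396, -0.066), about 10 mm across and under 1 mm along from the tray centre. The angle to the tray's long axis was within about 0.02 rad.
- **Soaps:** the three lie flat and within about 3 mm of each other and of the carton centre. The top one sits 1–3 mm further out in x.
- **Bystanders:** the candle, pot, cards and coasters showed no clear movement from the first pictures.
- **Gripper:** it was open and well clear of the pile.

**What went wrong or disagreed:**
- **Knocked soap:** the first soap was knocked about 2 cm aside on the carton while I fetched the second. I set the second one down on the table, re-centred the first, then went on.
- **Pressing force:** setting down the first soap pressed with about 29 N for a moment.
- **Light contact:** lowering for the last soap, the wrist sensor read about 10 N sideways. That may have been a light touch on the card spinner; the grasp still held.
- **Hidden area:** a small part of the table close behind the spinner was hidden from both cameras, so I cannot fully rule out a fourth soap there.

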